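Stir the grinding beads and close the mill jar

ROBOT

A 7-joint arm with a two-finger parallel gripper is mounted at the origin on the work surface. World frame = base frame: x ahead of the robot, y to its left, z up, the work surface at z = 0. Lengths are in mm, angles in rad, forces in N, time in s.
With the tool pointing down it reaches from about 425 to 975 mm from the base axis. Payload 16.7 kg.
Tool frame: the origin (TCP) lies on the centre line of the jaws, within the pads' length; the fingertips stand 8 mm ahead of it and the grasp point (between the pads) lies 11 mm behind it; z points along the fingers, y is the direction in which the jaws open and shut (so a half turn about z gives the same grasp; the last joint's range is limited). The gripper opens to 85 mm and grips with 20 to 120 N. Pads are 22 mm wide; open, the fingers measure 114 mm over their backs; the gripper's body (76 mm by 85 mm) begins 54 mm behind the grasp point. The pads swing forward as they close: fully open they stand 13 mm farther back than shut.
Start: joints at [1.181, 0.426, 0.074, 1.606, -0.034, 1.111, -0.067], TCP at [160.288, -655.656, 239.302] pointing down, gripper open.
Joint ranges: [-2.85, 2.85], [-0.5, 2.14], [-1.23, 1.37], [0.21, 2.46], [-1.02, 4.16], [0.16, 2.05], [-2.73, 2.73]. Speed limits (rad/s): [1.89, 1.89, 2.39, 2.39, 3.01, 3.01, 3.01].

INTERFACE

Orientations are given as a rotation vector (axis times angle).
In Python, from rig import read_state, cams, workorder gives the robot as it stands.
- The arm moves only by the tool play_rows, never from a script. Its arguments are lists of equal length, an entry for each row: "slide": the shift along the world's x, y, z in m, a list of three; "roll": the turn about the world's z in degrees; "grip": the gripper command: -1 is shut, 1 is fully open, values between are in proportion. A call has 1 to 12 rows; each row is the pose to reach, as a shift and turn from the pose measured when the call began; what a row does not reach only later rows make up. A row lasts 1/8 s, in which the tool goes at most 62.5 mm and 10.7 degrees, less where a joint would pass 70% of its speed; a pose out of reach is approached as far as the arm can. A call with a gripper value outside its range is refused whole. The fingers move at their own pace and stop on an object; the grip force is fixed at half the most. Time passes only in rows, so rows that repeat a pose let the fingers close. It gives the time, the measured TCP pose, the force and the opening at its end, in the units of the state.
- read_state(): the state, without advancing time (a new reading comes with each control period).
- cams.get_image(name): name is "scene" or "top"; returns a dict with "pixels" (384x512x3 uint8, blue, green, red), "z_map" (384x512 float32, mm along the optical axis (not along the pixel's ray), 0 where there is no reading), "mtx" (3x3 intrinsics, pixels), "distortion" ([k1, k2, p1, p2, k3] as OpenCV has them; the pictures are not rectified), "world_to_cam" (4x4, takes a point from world to camera coordinates). Camera axes: x right, y down, z forward; pixel columns grow to the right and rows downward; lengths in mm; the calibration is good to about 2 mm. A picture is of the moment at which its call begins.
- workorder.sign_off(): hands the job in, once; it reports no verdict.
The state is a dict: "clock": time; "q": joint angles; "qvel": joint speeds; "joint_efforts": joint torques, N m; "eef_pos": TCP position; "orientation": TCP orientation; "contact_force": force on the tool from outside, world axes, zero at the start; "ft_torque": the same for the moment, N m; "width": opening from 0.0 (shut) to 1.0 (fully open).
Only numpy, scipy, OpenCV 4.12 (cv2) and the standard library are available. Lean on these libraries where they do the work, as an engineer would, in place of code of your own. Each camera call takes 0.05 s, during which the arm holds its last target.

TASK

Take the white paddle from its rest, stir the beads low in the steel jar with at least two full wide rounds so that they are well shifted about, and lay the paddle back on its rest against the stop. Then take the lid from its sloping stand, set it loosely and centred on the jar's raised seal, pause briefly, and press it down firmly until it is fully home and level on the rim. Keep all beads in the jar, leave the other things on the bench where they are.

Things in the scene. Friction and masses are not known exactly. Their poses are not given: they have to be found in the camera images.
- jar: The open steel mill jar, fixed to the bench. Round, 144 mm outside, bore 124 mm, wall 10 mm, 90 mm high to the steel rim; dark inner floor 8 mm above the bench. Origin on the bench at the jar's axis, z up. Six white beads lie inside. On the rim lies a black rubber seal in four quarter arcs (see jar_mouth).
- jar_mouth (a point): Centre of the jar's mouth, level with the steel rim, 90 mm up. The rubber seal on the rim at first stands 8 mm proud of the steel (top at 98 mm). Each of its four arcs slides straight down flush into the rim when pushed with about 3.5 N (all four about 14 N) and stays down; an arc not pushed stays up and leaves the lid crooked.
- lid_seat (a point): Lid: centre of the flange's underside, the face that comes to lie on the rim; z points out of the lid's top, x along its grip bar. Flange: aluminium disc 152 mm across, 6 mm thick. Below it a black plug 116 mm across, 14 mm deep with a tapered foot, 4 mm smaller all round than the bore. About 0.22 kg.
- lid_grip (a point): Lid: centre of its grip bar, 30 mm above lid_seat along the lid's z (same axes). The bar stands up from the middle of the flange: 75 mm long (lid x), 14 mm wide (lid y, to be pinched), z 6 to 44 mm.
- lid_stand: Fixed plywood stand, left or right of the jar; origin on the bench. Its 150 x 130 mm board slopes 26 degrees from level, low edge towards -x of the stand, centre 110 mm up; two pins at the low edge hold the lid. The lid starts lying on it, plug down, so tilted 26 degrees, its top facing up and to the stand's -x (robot side), grip bar running up the slope.
- paddle_grip (a point): Paddle: point on its axis where it is best held, 125 mm up from the blade's tip. A straight white plastic piece 155 mm long, 14 mm thick (its x); its z runs from blade tip to handle top. Handle 18 mm wide (its y, to be pinched) from 60 to 155 mm; blade 36 mm wide from 0 to 60 mm, round-ended. About 0.09 kg, heavier at the blade.
- paddle_tip (a point): Paddle: middle of the blade's end (same axes as paddle_grip).
- paddle_top (a point): Paddle: middle of the handle's end, 155 mm from the tip.
- rest: Fixed plywood rest, on the other side of the jar from the lid stand; origin on the bench. A board 56 mm wide leans 26 degrees from vertical, upper end towards -x of the rest, face looking up and to +x; a stop at its low end, side rails 42 mm apart along the lowest 60 mm. The paddle starts lying on it, blade down, handle top towards the robot and 72 mm past the board.
- rest_low (a point): Where the paddle's blade tip lies when the paddle is on its rest against the stop (on the paddle's axis, 7 mm above the board).
- rest_high (a point): Where the paddle's handle end lies when the paddle is on its rest.
- bead0_center (a point): Centre of one of the six white ceramic grinding beads, smooth slippery balls 30 mm across, 35 g, on the floor of the jar.
- bead1_center (a point): Centre of one of the six white ceramic grinding beads, smooth slippery balls 30 mm across, 35 g, on the floor of the jar.
- bead2_center (a point): Centre of one of the six white ceramic grinding beads, smooth slippery balls 30 mm across, 35 g, on the floor of the jar.
- bead3_center (a point): Centre of one of the six white ceramic grinding beads, smooth slippery balls 30 mm across, 35 g, on the floor of the jar.
- bead4_center (a point): Centre of one of the six white ceramic grinding beads, smooth slippery balls 30 mm across, 35 g, on the floor of the jar.
- bead5_center (a point): Centre of one of the six white ceramic grinding beads, smooth slippery balls 30 mm across, 35 g, on the floor of the jar.
- tape_roll: Cardboard-coloured tape roll 90 mm across, 24 mm high; a bystander, to be left where it is. Origin at its underside.
- spray: White closed bottle 60 mm across, 150 mm high; a bystander, to be left where it is. Origin at its underside.
- weight: Brass weight with a knob, 64 mm across, 70 mm high; a bystander, to be left where it is. Origin at its underside.
- driver: Black-handled screwdriver lying on the bench; a bystander, to be left where it is. Origin at its underside.
- lid: The whole lid; its origin and axes are those of lid_seat.
- paddle: The whole paddle; its origin and axes are those of paddle_tip.
Mind the look-alikes: they are no part of the job. There is more than one size of the lid; the job needs the larger.

How it is judged (in metres and radians):
On the way, in this order (a step that is already met when the one before it is completed fails the run):
1. the paddle's blade is low in the jar, on the jar's -x side (z of paddle_tip in the frame of jar below 0.032 m and horizontal distance between paddle_tip and jar below 0.062 m and x of paddle_tip in the frame of jar below -0.012 m).
2. the blade has gone round to the +x side (z of paddle_tip in the frame of jar below 0.032 m and horizontal distance between paddle_tip and jar below 0.062 m and x of paddle_tip in the frame of jar above 0.012 m).
3. the blade is again on the -x side and the beads are shifted: at least one of each opposite pair lies over 8 mm from where it was (all of step 1 and distance of any of bead0_center, bead3_center from where it was at the start of the episode above 0.008 m and distance of any of bead1_center, bead4_center from where it was at the start of the episode above 0.008 m and distance of any of bead2_center, bead5_center from where it was at the start of the episode above 0.008 m).
4. the paddle lies back on its rest, released (distance between paddle_tip and rest_low below 0.015 m and distance between paddle_top and rest_high below 0.018 m and contact force between the fingers and paddle below 0.1 N), for 0.2 s.
5. the lid is set centred on the raised seal, not yet pressed home (horizontal distance between lid_seat and jar_mouth below 0.008 m and z of lid_seat in the frame of jar between 0.0935 and 0.102 m and angle between lid_seat's own z axis and vertical below 0.15 rad), for 0.15 s.
6. the lid is pressed home, level (horizontal distance between lid_seat and jar_mouth below 0.006 m and z of lid_seat in the frame of jar below 0.092 m and angle between lid_seat's own z axis and vertical below 0.03 rad), for 0.2 s.
At the end, for the whole second after the job is handed in: The lid is seated on the jar: its flange less than 2 mm above the steel rim, within 6 mm of centre and 1.7 degrees of level, released and at rest; the paddle lies released on its rest, its tip within 15 mm and its handle end within 18 mm of their places; all six beads are in the jar (all of step 4 and all of step 6 and contact force between the fingers and lid below 0.1 N and linear speed of each of lid, paddle below 0.01 m/s and horizontal distance between each of bead0_center, bead1_center, bead2_center, bead3_center, bead4_center, bead5_center and jar below 0.062 m and z of each of bead0_center, bead1_center, bead2_center, bead3_center, bead4_center, bead5_center in the frame of jar below 0.075 m); the robot touches nothing.
It fails at once if a bystander (tape roll, bottle, weight, screwdriver) is moved more than 40 mm (distance of any of tape_roll, spray, weight, driver from where it was at the start of the episode above 0.04 m).
It also fails if it takes over 72 s, if anything falls off the work surface, if the arm or the gripper's body presses on something with over 40 N, if the wrist force passes 120 N, or if a joint passes its speed limit or range.

## Working session

There is one attempt and no reset: what is moved stays moved. The work goes in short steps, Python scripts to look and compute and a tool call to move; the robot and the scene stay as the last step left them, time stands still between calls to the robot, and variables do not carry over. Pictures are saved under pics/ and viewed, and the job is handed in when it is done.

Besides the shell and the picture viewer there is one more tool, called in YAML: its name, and indented under it one key for each argument. play_rows: Moves the arm, as the interface text tells. Its arguments: {"type":"object","properties":{"slide":{"type":"array","items":{"type":"array","items":{"type":"number"}}},"roll":{"type":"array","items":{"type":"number"}},"grip":{"type":"array","items":{"type":"number"}}},"required":["slide","roll","grip"]}

```bash
ls; mkdir -p pics
python3 - <<'E'
from rig import read_state,cams
import cv2
print(read_state())
for n in("scene","top"):
    d=cams.get_image(n);cv2.imwrite(f"pics/{n}0.png",d["pixels"]);print(n,d["mtx"],d["distortion"],d["world_to_cam"])
E
```

```text
pics
{'clock': 0.0, 'q': array([ 1.18152366,  0.42674738,  0.07385562,  1.60661937, -0.03409873,
        1.11077505, -0.06712667]), 'qvel': array([-0.00078812,  0.00073506,  0.00128787,  0.00035318,  0.00043817,
       -0.00032383,  0.00257697]), 'joint_efforts': array([-3.92066140e-04, -9.49840593e+01,  3.76075208e+00, -4.63540220e+01,
        1.93103089e-02,  1.00670918e-02, -6.19198431e-05]), 'eef_pos': array([ 160.17497448, -655.31184754,  238.59501365]), 'orientation': array([-3.11779933e+00, -3.75483853e-01,  3.97190784e-04]), 'contact_force': array([-0.15694651, -0.06583123,  0.38025195]), 'ft_torque': array([-0.03607646, -0.01581202, -0.01455333]), 'width': 0.9993347783247846}
scene [[363.78592533   0.         253.64704453]
 [  0.         363.78592533 198.03301834]
 [  0.           0.           1.        ]] [0.00695697 0.         0.         0.         0.        ] [[-1.33591882e-01  9.90926678e-01  1.47488219e-02  1.57468352e+02]
 [ 7.71340524e-01  1.13309442e-01 -6.26254554e-01 -3.37115892e+02]
 [-6.22243526e-01 -7.22861603e-02 -7.79479125e-01  1.37828397e+03]
 [ 0.00000000e+00  0.00000000e+00  0.00000000e+00  1.00000000e+00]]
top [[488.2469443    0.         255.07569867]
 [  0.         488.2469443  192.95155394]
 [  0.           0.           1.        ]] [-0.17527359  0.          0.          0.          0.        ] [[-7.87598827e-03 -9.99791213e-01 -1.88546856e-02 -5.12707968e+01]
 [-9.91181918e-01  1.02995282e-02 -1.32107248e-01  5.77458041e+02]
 [ 1.32273860e-01  1.76479483e-02 -9.91056091e-01  1.15358505e+03]
 [ 0.00000000e+00  0.00000000e+00  0.00000000e+00  1.00000000e+00]]
```

View pics/scene0.png

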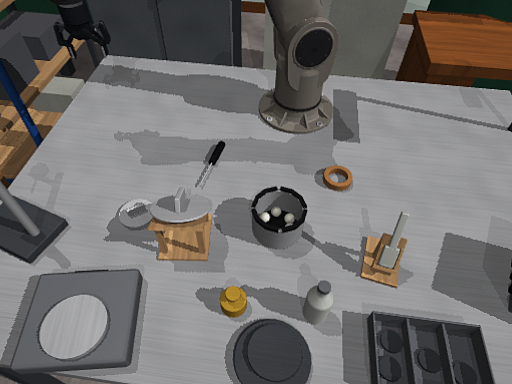

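View pics/top0.png

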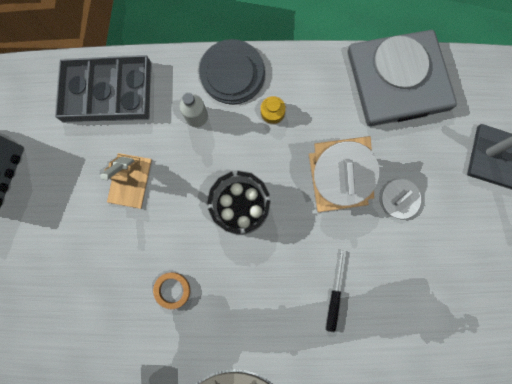

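```bash
cat > h.py <<'E'
import numpy as np,cv2
from rig import read_state,cams
def grab(n):
    d=cams.get_image(n);return d
def world(d,u,v,z=None):
    """pixels->world using z_map (z=None) or the plane at height z"""
    u=np.atleast_1d(u).astype(float);v=np.atleast_1d(v).astype(float)
    p=cv2.undistortPoints(np.stack([u,v],1)[:,None,:],d["mtx"],np.array(d["distortion"]))[:,0]
    r=np.c_[p,np.ones(len(p))];T=d["world_to_cam"];R=T[:3,:3];t=T[:3,3]
    c=-R.T@t;w=r@R
    s=d["z_map"][v.round().astype(int),u.round().astype(int)] if z is None else (z-c[2])/w[:,2]
    return c+w*s[:,None]
def proj(d,P):
    T=d["world_to_cam"];rv=cv2.Rodrigues(T[:3,:3])[0]
    return cv2.projectPoints(np.atleast_2d(P).astype(float),rv,T[:3,3],d["mtx"],np.array(d["distortion"]))[0][:,0]
def cloud(d):
    v,u=np.nonzero(d["z_map"]>0);W=world(d,u,v);out=np.full(d["z_map"].shape+(3,),np.nan);out[v,u]=W;return out
def crop(d,x0,y0,x1,y1,name):
    k=min(780//(x1-x0),590//(y1-y0));cv2.imwrite(name,cv2.resize(d["pixels"][y0:y1,x0:x1],None,fx=k,fy=k,interpolation=cv2.INTER_CUBIC))
E
python3 - <<'E'
from h import *
s=grab("scene");t=grab("top");np.savez("f0.npz",s=s["pixels"],t=t["pixels"])
crop(t,80,130,280,250,"pics/t1.png");crop(t,290,120,440,230,"pics/t2.png");crop(s,110,170,420,290,"pics/s1.png")
for d,n in((s,'s'),(t,'t')):
    C=cloud(d);print(n,[np.nanpercentile(C[...,2],q).round(1) for q in(5,50,95)])
C=cloud(t)
# jar: points z 85..102 near (239,203)
sub=C[160:245,195:285].reshape(-1,3);m=(sub[:,2]>84)&(sub[:,2]<104);P=sub[m]
c,r=cv2.minEnclosingCircle(P[:,:2].astype(np.float32));print('jar',c,r,P[:,2].mean())
sub=C[120:225,295:395].reshape(-1,3);m=(sub[:,2]>60);P=sub[m];print('lid region z',P[:,2].min(),P[:,2].max(),len(P))
E
```

```text
s [np.float64(-372.2), np.float64(0.3), np.float64(119.8)]
t [np.float64(-743.7), np.float64(1.0), np.float64(53.3)]
jar (550.494384765625, -19.867589950561523) 73.93717956542969 97.27437028120752
lid region z 75.58231591374147 181.86064864680088 3771
```

View pics/t1.png

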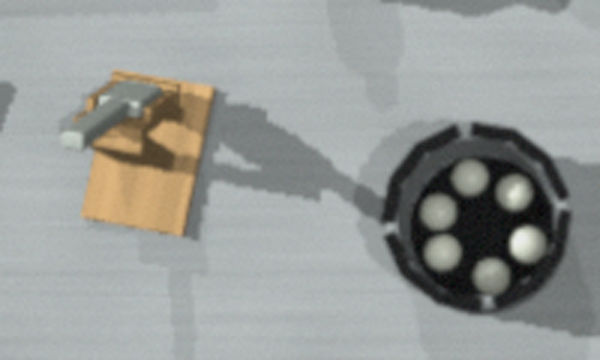

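View pics/t2.png

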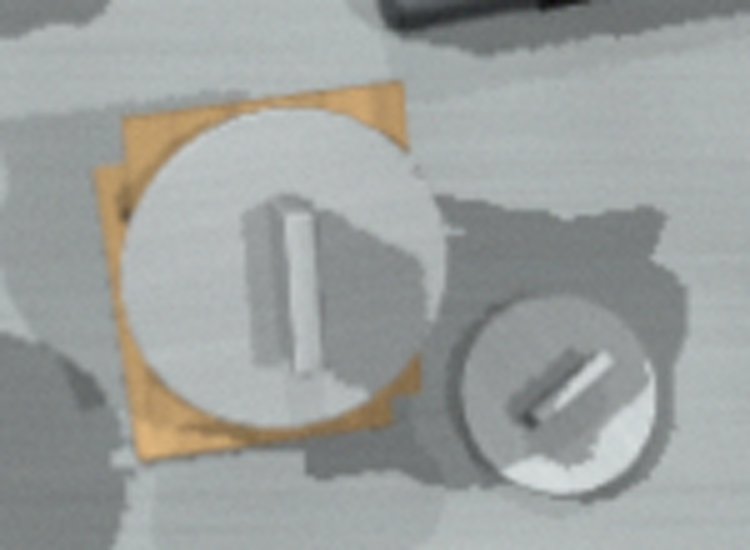

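View pics/s1.png

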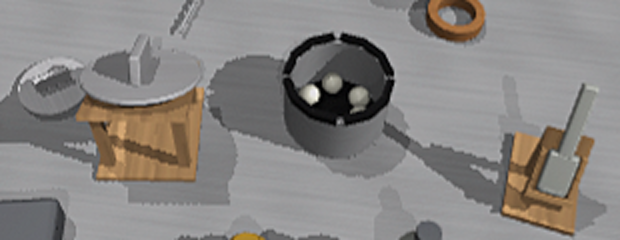

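```bash
cat > m.py <<'E'
from h import *
def lid(d,box):
    x0,y0,x1,y1=box;C=cloud(d);px=d["pixels"].astype(int)
    sat=px.max(2)-px.min(2)
    m=np.zeros(sat.shape,bool);m[y0:y1,x0:x1]=True
    return C,m&(sat<35)
E
python3 - <<'E'
from m import *
t=grab("top");s=grab("scene")
for d,box,n in((t,(300,130,385,215),'t'),(s,(145,182,218,228),'s')):
    C,m=lid(d,box);P=C[m];P=P[np.isfinite(P[:,0])];P=P[P[:,2]>70]
    # RANSAC plane w/ 26deg prior
    rng=np.random.default_rng(0);best=0
    for _ in range(500):
        a=P[rng.choice(len(P),3,False)];nn=np.cross(a[1]-a[0],a[2]-a[0]);L=np.linalg.norm(nn)
        if L<500: continue
        nn/=L;nn*=np.sign(nn[2])
        k=np.abs((P-a[0])@nn)<2.5
        if k.sum()>best:best=k.sum();K=k
    Q=P[K];c=Q.mean(0);nn=np.linalg.svd(Q-c)[2][2];nn*=np.sign(nn[2])
    e1=np.cross([0,1,0],nn);e1/=np.linalg.norm(e1);e2=np.cross(nn,e1)
    q=np.c_[(Q-c)@e1,(Q-c)@e2].astype(np.float32)
    cc,r=cv2.minEnclosingCircle(q);ctr=c+cc[0]*e1+cc[1]*e2
    print(n,'plane n',nn,'tilt',np.degrees(np.arccos(nn[2])),'dir',np.degrees(np.arctan2(nn[1],nn[0])),'ctr',ctr,'r',r,len(Q))
    h=(P-ctr)@nn;B=P[(h>8)&(h<42)&(np.linalg.norm(P-ctr,axis=1)<70)];T=P[(h>32)&(h<42)&(np.linalg.norm(P-ctr,axis=1)<70)]
    for X,l in((B,'bar'),(T,'bartop')):
        b=X.mean(0);V=np.linalg.svd(X-b)[2][0];V*=np.sign(V[0]);pr=(X-b)@V
        print(l,len(X),b,V,'az',np.degrees(np.arctan2(V[1],V[0])),'ext',pr.min(),pr.max(),'mid',b+V*(pr.min()+pr.max())/2,'h',np.percentile((X-ctr)@nn,[50,95]))
# paddle
for d,box,n in((t,(95,145,160,212),'t'),(s,(360,205,412,275),'s')):
    C,m=lid(d,box);P=C[m];P=P[np.isfinite(P[:,0])]
    for lo,hi in((40,70),(70,90),(90,110),(110,130),(130,160)):
        Q=P[(P[:,2]>lo)&(P[:,2]<hi)]
        if len(Q): print(n,lo,len(Q),Q.mean(0).round(1),Q.min(0).round(1),Q.max(0).round(1))
E
```

```text
t plane n [-0.44360476 -0.05630772  0.89445193] tilt 26.561881088809297 dir -172.7660065389728 ctr [ 606.94794325 -265.95797267  129.19977756] r 75.8899917602539 2292
bar 286 [ 595.4127564  -266.31878677  159.81676555] [0.91641851 0.12238932 0.38104851] az 7.606940528685037 ext -40.80255603430781 34.470097728127826 mid [ 592.5111654  -266.70629942  158.61027866] h [36.16771833 40.33546367]
bartop 205 [ 591.29808302 -268.23861617  162.98756879] [0.88750097 0.10448039 0.44880493] az 6.714199553938138 ext -38.37562035198854 36.32526974830877 mid [ 590.38823894 -268.34572688  162.52746506] h [37.49733665 40.76229077]
s plane n [-0.43416894 -0.05359555  0.8992357 ] tilt 25.942215287393605 dir -172.9627812719067 ctr [ 607.61824865 -268.11370096  127.59630802] r 78.08087921142578 1158
bar 188 [ 606.9749616  -264.31470559  158.50836556] [0.94558751 0.07487662 0.31663503] az 4.527535511658222 ext -49.14045730279183 27.574129889473713 mid [ 596.77853664 -265.12211243  155.09403815] h [30.06352782 38.38285187]
bartop 89 [ 597.37419116 -266.77351111  163.49129754] [0.9021794  0.09704578 0.42030281] az 6.139593925710632 ext -41.807520473471556 31.76183241064594 mid [ 592.84268476 -267.26095691  161.38018206] h [37.3583926 38.5894303]
t 40 33 [646.2 251.2  61.6] [599.9 231.5  42.2] [668.1 285.9  69.8]
t 70 50 [650.4 254.4  80.4] [598.7 231.9  70.7] [661.9 290.2  89.8]
t 90 92 [641.1 258.5 101.5] [606.7 235.7  90.4] [655.6 287.2 110. ]
t 110 47 [633.9 262.7 119.4] [621.9 247.1 110.1] [644.2 294.1 129.1]
t 130 51 [623.1 261.  145.2] [607.4 253.2 130.5] [633.1 274.4 158.2]
s 40 87 [656.7 253.3  62.2] [608.6 228.6  40.7] [669.4 279.6  69.9]
s 70 150 [655.  256.5  79.9] [609.1 233.1  70.1] [666.5 281.8  89.8]
s 90 165 [644.8 259.1 100.3] [602.3 235.2  90.2] [658.3 283.5 109.9]
s 110 80 [635.9 260.6 119.5] [610.3 237.  110. ] [645.3 279.3 130. ]
s 130 115 [625.1 263.2 145.4] [607.  254.9 130.4] [634.4 274.  159.9]
```

Run:
```python
from m import *
t=grab("top");s=grab("scene")
# base board yaw: wood colour, z<20, in top
C=cloud(t);px=t["pixels"].astype(int);sat=px.max(2)-px.min(2)
m=np.zeros(sat.shape,bool);m[145:215,85:165]=1
P=C[m&(sat>45)];P=P[np.isfinite(P[:,0])];Q=P[P[:,2]<22]
print('base',cv2.minAreaRect(Q[:,:2].astype(np.float32)),np.median(Q[:,2]))
for d,box,n in((s,(360,205,412,275),'s'),(t,(95,145,160,212),'t')):
    C,m=lid(d,box);P=C[m];P=P[np.isfinite(P[:,0])&(P[:,2]>40)]
    rng=np.random.default_rng(0);best=0
    for _ in range(1500):
        a=P[rng.choice(len(P),3,False)];nn=np.cross(a[1]-a[0],a[2]-a[0]);L=np.linalg.norm(nn)
        if L<200: continue
        nn/=L;nn*=np.sign(nn[2])
        if abs(nn[2]-.438)>.12: continue
        k=np.abs((P-a[0])@nn)<2.
        if k.sum()>best:best=k.sum();K=k
    Q=P[K];c=Q.mean(0);nn=np.linalg.svd(Q-c)[2][2];nn*=np.sign(nn[2])
    print(n,len(P),len(Q),'n',nn,'tilt',np.degrees(np.arcsin(nn[2])),'az',np.degrees(np.arctan2(nn[1],nn[0])))
    # long dir = up slope
    u=np.array([0,0,1.])-nn[2]*nn;u/=np.linalg.norm(u);w=np.cross(nn,u)
    a=(Q-c)@u;b=(Q-c)@w;print('len',a.min(),a.max())
    for lo in range(int(a.min())//15*15,int(a.max())+1,15):
        k=(a>=lo)&(a<lo+15)
        if k.sum()>2: print(lo,k.sum(),'w',b[k].min().round(1),b[k].max().round(1),'mid',(c+(lo+7.5)*u+(b[k].min()+b[k].max())/2*w-7*nn).round(1))
    print('top axis',(c+a.max()*u-7*nn).round(1))
```

```text
base ((618.4173583984375, 265.59686279296875), (93.19894409179688, 131.93798828125), 78.83033752441406) 10.908452530072282
s 746 496 n [ 0.8786486  -0.1801822   0.44216628] tilt 26.242180261689764 az -11.588832912746941
len -66.28454968906685 85.90408271212247
-75 27 w -16.7 14.8 mid [662.4 257.5  54.8]
-60 67 w -17.4 16.4 mid [655.8 258.4  68.3]
-45 67 w -17.6 17.8 mid [649.2 259.2  81.7]
-30 65 w -17.7 17.0 mid [642.8 261.   95.2]
-15 47 w -16.1 15.3 mid [636.3 262.4 108.6]
0 34 w -8.9 8.3 mid [629.8 263.6 122.1]
15 41 w -8.8 8.3 mid [623.3 264.9 135.5]
30 41 w -8.5 8.5 mid [616.8 265.9 149. ]
45 41 w -7.9 8.7 mid [610.2 266.9 162.4]
60 38 w -7.7 8.4 mid [603.7 268.3 175.9]
75 28 w -8.5 8.9 mid [597.2 269.7 189.4]
top axis [595.8 270.2 192.4]
t 393 224 n [ 0.8740531  -0.19359997  0.44558976] tilt 26.46107782893171 az -12.489194512780823
len -77.95542771415883 81.97060081855273
-75 15 w -13.0 13.4 mid [657.6 255.7  63. ]
-60 27 w -16.5 16.9 mid [651.1 257.2  76.4]
-45 32 w -18.5 15.0 mid [645.  260.5  89.9]
-30 29 w -18.3 16.7 mid [638.2 261.  103.3]
-15 18 w -13.9 6.3 mid [632.4 265.4 116.7]
0 18 w -10.0 7.8 mid [625.3 264.2 130.2]
15 16 w -7.4 8.9 mid [618.3 263.9 143.6]
30 17 w -8.5 8.7 mid [612. 266. 157.]
45 20 w -9.4 8.4 mid [605.6 268.  170.4]
60 21 w -9.7 8.0 mid [599.1 269.7 183.9]
75 10 w -7.2 7.9 mid [592.3 270.  197.3]
top axis [592.6 270.3 196.8]
```

```bash
cat > beads.py <<'E'
from h import *
def beads(show=True):
    t=grab("top");g=t["pixels"].astype(int)
    c=proj(t,[[550,-20,23]])[0]
    img=cv2.cvtColor(t["pixels"],cv2.COLOR_BGR2GRAY)
    big=cv2.resize(img[150:260,185:295],None,fx=6,fy=6,interpolation=cv2.INTER_CUBIC)
    h=cv2.HoughCircles(big,cv2.HOUGH_GRADIENT,1,50,param1=120,param2=14,minRadius=30,maxRadius=46)
    for x,y,r in h[0]:
        W=world(t,[(x+.5)/6-.5+185],[(y+.5)/6-.5+150],23.)[0]
        q=W[:2]-[550,-20]
        if np.hypot(*q)<55: print(q.round(0),np.hypot(*q).round(0),np.degrees(np.arctan2(q[1],q[0])).round(0),'r',r/6)
if __name__=="__main__": beads()
E
python3 beads.py
```

```text
[-16. -38.] 41.0 -113.0 r 6.1666665
[-21.  31.] 37.0 125.0 r 5.633333
[-42.  -7.] 42.0 -170.0 r 5.816667
[12. 36.] 38.0 71.0 r 6.1666665
[ 26. -26.] 37.0 -44.0 r 5.0583334
```

play_rows:
  slide:
    - [0.05,0.02,0.06]
    - [0.1,0.05,0.08]
    - [0.15,0.09,0.1]
    - [0.19,0.13,0.1]
    - [0.23,0.18,0.1]
    - [0.27,0.23,0.1]
    - [0.31,0.28,0.1]
    - [0.34,0.33,0.1]
    - [0.36,0.38,0.1]
    - [0.38,0.44,0.1]
    - [0.39,0.5,0.1]
    - [0.4,0.55,0.1]
  roll: [8,18,28,38,48,58,68,78,88,98,108,118]
  grip: [1,1,1,1,1,1,1,1,1,1,1,1]

```text
clock: 1.95
eef_pos: [560.4, -103.2, 339.5]
orientation: [1.275, 2.871, -0.0]
contact_force: [1.0, -0.3, -0.0]
width: 0.997
```

play_rows:
  slide:
    - [0.01,0.055,0]
    - [0.02,0.11,0]
    - [0.025,0.165,-0.01]
    - [0.03,0.22,-0.03]
    - [0.04,0.275,-0.05]
    - [0.045,0.33,-0.07]
    - [0.0475,0.365,-0.09]
    - [0.0475,0.3705,-0.1]
    - [0.0475,0.3705,-0.1]
    - [0.0475,0.3705,-0.1]
  roll: [8,16,24,32,36,36,36,36,36,36]
  grip: [1,1,1,1,1,1,1,1,1,1]

```text
clock: 3.2
eef_pos: [608.6, 265.9, 240.2]
orientation: [0.328, 3.123, -0.0]
contact_force: [-0.4, -0.3, -0.7]
width: 0.995
```

Run:
```python
from h import *
s=read_state();print(s['eef_pos'],s['orientation'],s['q'].round(2),s['contact_force'])
o=s['orientation'];print('jaw az',2*np.degrees(np.arctan2(o[1],o[0]))-90)
d=grab("scene");crop(d,350,130,460,290,"pics/g1.png")
t=grab("top");crop(t,60,110,180,220,"pics/g1t.png")
```

```text
[608.59170469 265.91489585 240.23627605] [ 3.27943816e-01  3.12300700e+00 -3.37971407e-04] [ 0.03  0.51 -0.75  1.59  0.37  1.19  0.56] [-0.35416388 -0.278358   -0.74521372]
jaw az 78.01079498927805
```

View pics/g1.png

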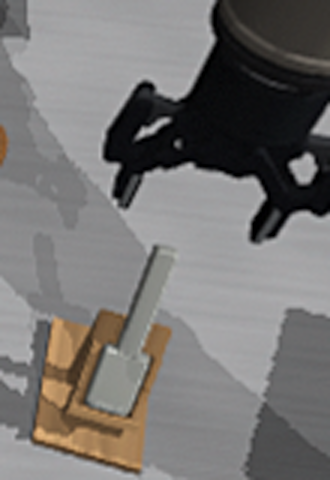

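View pics/g1t.png

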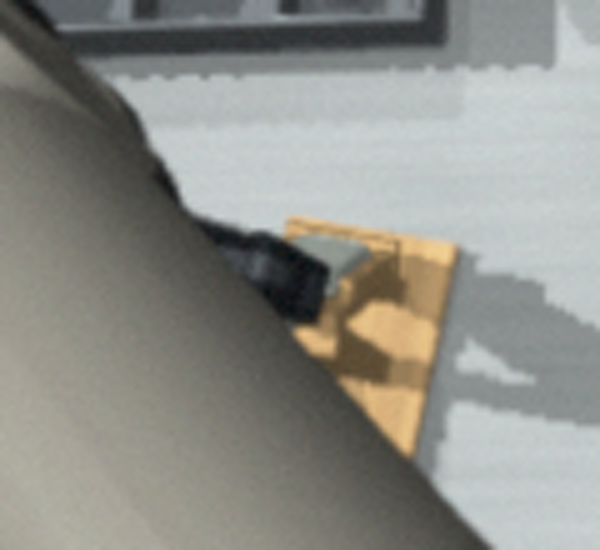

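play_rows:
  slide:
    - [0,0.0015,-0.04]
    - [0,0.0015,-0.07]
    - [0,0.0015,-0.083]
    - [0,0.0015,-0.083]
    - [0,0.0015,-0.083]
    - [0,0.0015,-0.083]
    - [0,0.0015,-0.083]
    - [0,0.0015,-0.083]
    - [0,0.0015,-0.083]
    - [0,0.0015,-0.083]
  roll: [0,0,0,0,0,0,0,0,0,0]
  grip: [1,1,1,1,-1,-1,-1,-1,-1,-1]

```text
clock: 4.55
eef_pos: [608.8, 267.9, 157.8]
orientation: [0.328, 3.122, 0.001]
contact_force: [0.4, 0.6, 6.0]
width: 0.203
```

play_rows:
  slide:
    - [0.004,-0.001,0.015]
    - [0.008,-0.002,0.04]
    - [0.01,-0.002,0.07]
    - [0.0,-0.01,0.09]
    - [-0.01,-0.04,0.095]
    - [-0.015,-0.07,0.095]
    - [-0.02,-0.1,0.095]
    - [-0.025,-0.12,0.095]
    - [-0.03,-0.12,0.095]
  roll: [0,0,0,0,-8,-18,-28,-38,-38]
  grip: [-1,-1,-1,-1,-1,-1,-1,-1,-1]

```text
clock: 5.68
eef_pos: [578.2, 145.8, 253.2]
orientation: [1.331, 2.842, -0.002]
contact_force: [0.1, 0.7, -1.0]
width: 0.201
```

```bash
cat > pad.py <<'E'
from m import *
def paddle(box,zlo):
    s=grab("scene");C,m=lid(s,box);px=s["pixels"].astype(int)
    P=C[m&(px.min(2)>60)];P=P[np.isfinite(P[:,0])&(P[:,2]>zlo)];st=read_state();e=st['eef_pos']
    P=P[(P[:,2]<e[2]-14)&(np.linalg.norm(P[:,:2]-e[:2],axis=1)<90)]
    c=P.mean(0);V=np.linalg.svd(P-c)[2][0];V*=np.sign(V[2]);pr=(P-c)@V
    print('n',len(P),'lo end',(c+pr.min()*V-e).round(1),'dir',V.round(3),'tilt',np.degrees(np.arccos(V[2])).round(1),'az blade',np.degrees(np.arctan2(-V[1],-V[0])).round(1),'ext',pr.min(),pr.max());print(e,st['orientation'],'jaw',2*np.degrees(np.arctan2(st['orientation'][1],st['orientation'][0]))-90)
    return s
E
python3 - <<'E'
from h import *
s=read_state();print(s['eef_pos'],proj(grab("scene"),[s['eef_pos'],s['eef_pos']-[0,0,100]]))
crop(grab("scene"),250,90,450,290,"pics/g2.png")
E
```

```text
[578.20468757 145.75405424 253.19089802] [[356.20255073 183.13859528]
 [346.59222739 210.09810128]]
```

View pics/g2.png

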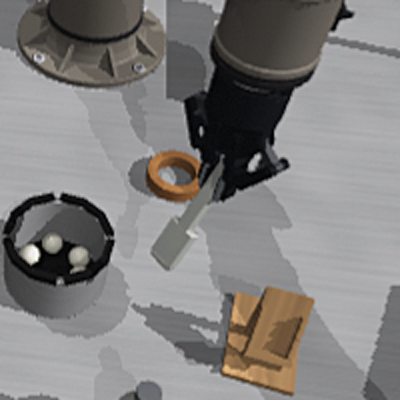

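Run:
```python
from pad import *
paddle((325,170,362,230),60)
```

```text
n 488 lo end [  41.8  -43.9 -101.1] dir [-0.298  0.333  0.894] tilt 26.6 az blade -48.2 ext -44.99404722882802 51.97037501652838
[578.28343767 148.54885475 253.19943001] [1.32160045e+00 2.84727309e+00 1.19781547e-04] jaw 40.201977225914646
```

play_rows:
  slide:
    - [-0.01,-0.03,0]
    - [-0.02,-0.06,0]
    - [-0.028,-0.09,0]
    - [-0.028,-0.1135,0]
    - [-0.028,-0.1135,-0.01]
    - [-0.028,-0.1135,-0.045]
    - [-0.028,-0.1135,-0.08]
    - [-0.028,-0.1135,-0.1]
    - [-0.028,-0.1135,-0.1]
    - [-0.028,-0.1135,-0.1]
  roll: [-8,-18,-28,-38,-40,-40,-40,-40,-40,-40]
  grip: [-1,-1,-1,-1,-1,-1,-1,-1,-1,-1]

```text
clock: 7.08
eef_pos: [550.8, 35.7, 154.0]
orientation: [2.214, 2.225, 0.0]
contact_force: [-0.1, -0.3, -0.7]
width: 0.202
```

Run:
```python
from h import *
s=read_state();print(s['eef_pos'],s['contact_force'],s['q'].round(2))
crop(grab("scene"),220,120,370,260,"pics/g3.png");crop(grab("top"),160,130,310,260,"pics/g3t.png")
```

```text
[550.77197886  35.70802807 154.00312135] [-0.12869091 -0.2977306  -0.71601418] [ 0.21  0.36 -0.47  1.94  0.21  0.89 -0.37]
```

View pics/g3.png

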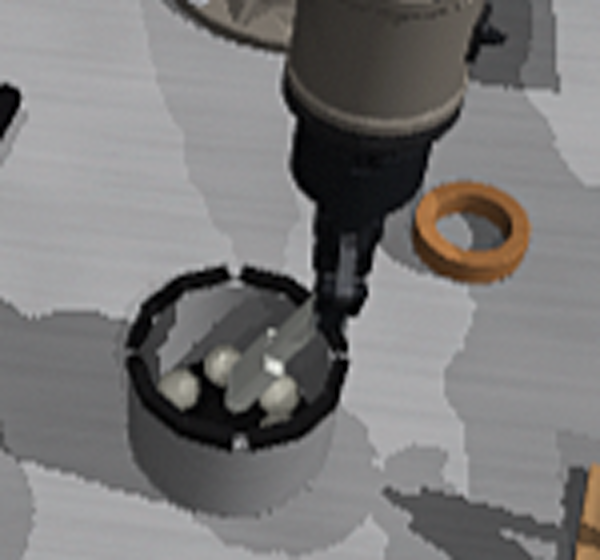

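View pics/g3t.png

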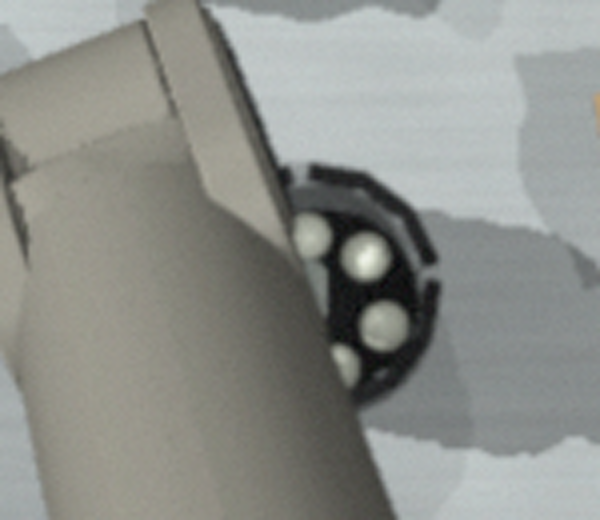

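play_rows:
  slide:
    - [0,0,-0.012]
    - [0,0,-0.024]
    - [0,0,-0.034]
    - [0,0,-0.034]
    - [-0.008,-0.002,-0.034]
    - [-0.016,-0.005,-0.034]
    - [-0.023,-0.008,-0.034]
    - [-0.028,-0.01,-0.034]
    - [-0.028,-0.01,-0.034]
  roll: [0,0,0,0,0,0,0,0,0]
  grip: [-1,-1,-1,-1,-1,-1,-1,-1,-1]

```text
clock: 8.3
eef_pos: [528.9, 26.6, 123.5]
orientation: [2.206, 2.22, 0.019]
contact_force: [23.8, 4.8, 0.6]
width: 0.2
```

play_rows:
  slide:
    - [-0.002,0.0035,-0.002]
    - [-0.001,0.008,-0.003]
    - [0.003,0.012,-0.003]
    - [0.008,0.015,-0.003]
    - [0.014,0.017,-0.003]
    - [0.021,0.0175,-0.003]
    - [0.028,0.017,-0.003]
    - [0.034,0.015,-0.003]
    - [0.039,0.012,-0.003]
    - [0.0435,0.008,-0.003]
    - [0.046,0.0035,-0.003]
    - [0.047,-0.0015,-0.003]
  roll: [0,0,0,0,0,0,0,0,0,0,0,0]
  grip: [-1,-1,-1,-1,-1,-1,-1,-1,-1,-1,-1,-1]

```text
clock: 9.8
eef_pos: [570.2, 24.1, 117.9]
orientation: [2.213, 2.224, 0.003]
contact_force: [-25.2, -0.9, -0.3]
width: 0.202
```

Run:
```python
from h import *
s=read_state();print(s['eef_pos'],s['contact_force'],s['q'].round(2))
crop(grab("scene"),220,120,370,260,"pics/g4.png")
```

```text
[570.22492326  24.05514324 117.85917476] [-25.18981226  -0.90212078  -0.27988095] [ 0.2   0.43 -0.45  1.93  0.25  0.83 -0.37]
```

View pics/g4.png

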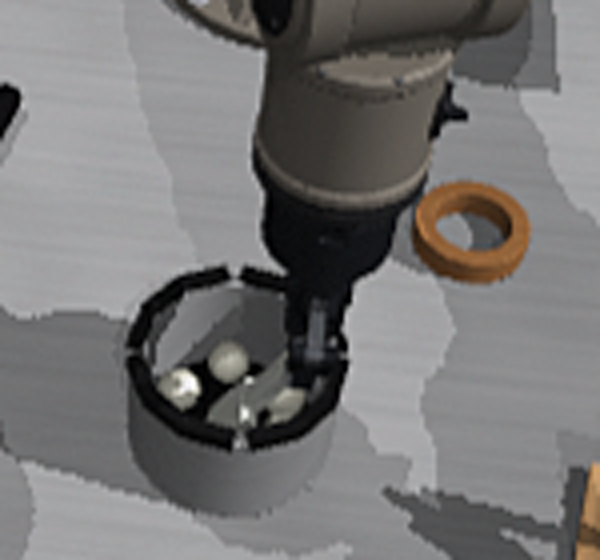

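play_rows:
  slide:
    - [0,-0.004,0.001]
    - [-0.002,-0.008,0.001]
    - [-0.006,-0.012,0.001]
    - [-0.011,-0.015,0.001]
    - [-0.016,-0.017,0.001]
    - [-0.022,-0.017,0.001]
    - [-0.028,-0.015,0.001]
    - [-0.033,-0.012,0.001]
    - [-0.037,-0.008,0.001]
    - [-0.04,-0.004,0.001]
    - [-0.042,0,0.001]
    - [-0.043,0.003,0.001]
  roll: [0,0,0,0,0,0,0,0,0,0,0,0]
  grip: [-1,-1,-1,-1,-1,-1,-1,-1,-1,-1,-1,-1]

```text
clock: 11.35
eef_pos: [531.2, 26.5, 120.6]
orientation: [2.209, 2.22, 0.013]
contact_force: [18.1, -0.0, -0.5]
width: 0.201
```

play_rows:
  slide:
    - [-0.002,0.0035,-0.001]
    - [-0.001,0.008,-0.001]
    - [0.003,0.0125,-0.001]
    - [0.007,0.0155,-0.001]
    - [0.013,0.0175,-0.001]
    - [0.019,0.018,-0.001]
    - [0.025,0.0175,-0.001]
    - [0.031,0.0155,-0.001]
    - [0.035,0.0125,-0.001]
    - [0.039,0.008,-0.001]
    - [0.041,0.0035,-0.001]
    - [0.041,-0.0015,-0.001]
  roll: [0,0,0,0,0,0,0,0,0,0,0,0]
  grip: [-1,-1,-1,-1,-1,-1,-1,-1,-1,-1,-1,-1]

```text
clock: 12.85
eef_pos: [572.5, 24.5, 119.6]
orientation: [2.209, 2.219, 0.013]
contact_force: [-0.3, 0.1, -1.9]
width: 0.202
```

play_rows:
  slide:
    - [0,-0.004,0]
    - [-0.002,-0.008,0]
    - [-0.006,-0.012,0]
    - [-0.011,-0.015,0]
    - [-0.016,-0.017,0]
    - [-0.022,-0.017,0]
    - [-0.028,-0.015,0]
    - [-0.033,-0.012,0]
    - [-0.037,-0.008,0]
    - [-0.04,-0.004,0]
    - [-0.042,0,0]
    - [-0.043,0.003,0]
  roll: [0,0,0,0,0,0,0,0,0,0,0,0]
  grip: [-1,-1,-1,-1,-1,-1,-1,-1,-1,-1,-1,-1]

```text
clock: 14.35
eef_pos: [531.9, 27.5, 120.7]
orientation: [2.205, 2.217, 0.019]
contact_force: [12.0, -3.3, -0.9]
width: 0.195
```

Run:
```python
from h import *
s=read_state();print(s['eef_pos'],s['contact_force'],s['q'].round(2))
crop(grab("scene"),220,120,370,260,"pics/g5.png");crop(grab("top"),160,130,310,260,"pics/g5t.png")
```

```text
[531.94538906  27.45342869 120.72064189] [11.9877943  -3.3018465  -0.88525542] [ 0.21  0.37 -0.46  2.02  0.24  0.78 -0.39]
```

View pics/g5.png

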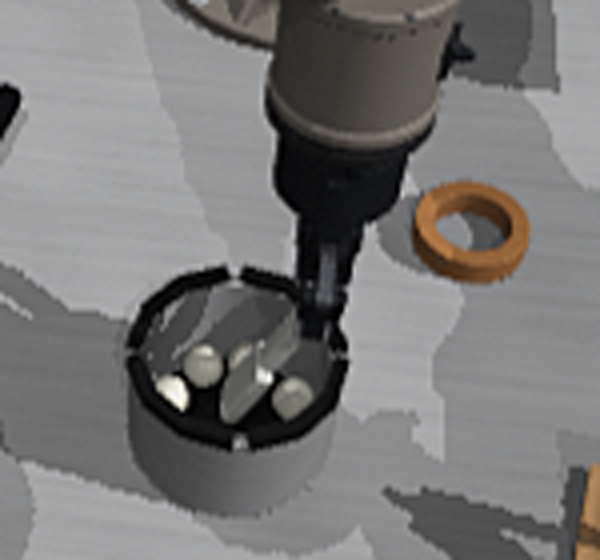

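View pics/g5t.png

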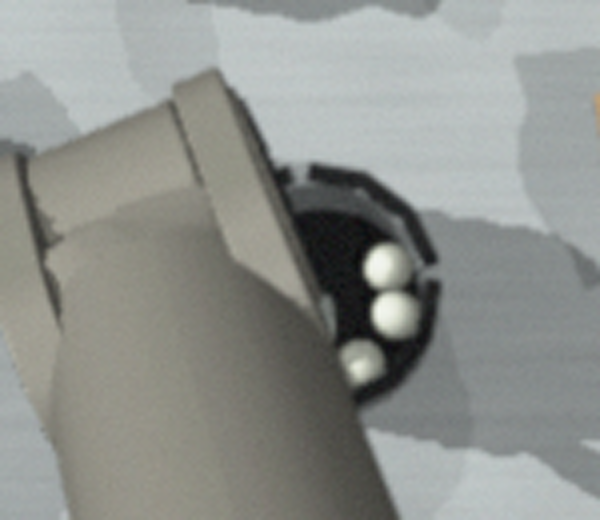

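play_rows:
  slide:
    - [0.004,-0.0065,0]
    - [0.009,-0.0125,0]
    - [0.014,-0.0175,0]
    - [0.018,-0.0205,0]
    - [0.0135,-0.021,0]
    - [0.009,-0.022,0]
    - [0.0045,-0.024,0]
    - [0.0005,-0.027,0]
    - [-0.0025,-0.03,0]
    - [-0.0055,-0.034,0]
    - [-0.0075,-0.0385,0]
    - [-0.0085,-0.043,0]
  roll: [0,0,0,0,10,20,30,40,50,60,70,80]
  grip: [-1,-1,-1,-1,-1,-1,-1,-1,-1,-1,-1,-1]

```text
clock: 15.95
eef_pos: [523.3, -15.6, 120.7]
orientation: [0.256, 3.128, 0.029]
contact_force: [0.7, 0.3, -0.7]
width: 0.206
```

Run:
```python
from h import *
s=read_state();print(s['eef_pos'],s['contact_force'],s['q'].round(2));o=s['orientation'];print('jaw az',2*np.degrees(np.arctan2(o[1],o[0]))-90)
crop(grab("scene"),220,120,370,260,"pics/g6.png");crop(grab("top"),160,130,310,260,"pics/g6t.png")
```

```text
[523.33153002 -15.55659201 120.69939546] [ 0.71738676  0.2590415  -0.6883001 ] [ 0.56  0.43 -0.77  2.02  0.38  0.84  0.98]
jaw az 80.64421535965502
```

View pics/g6.png

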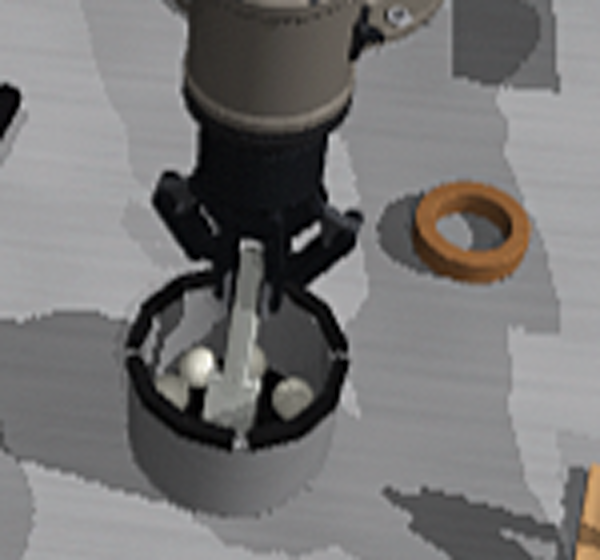

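View pics/g6t.png

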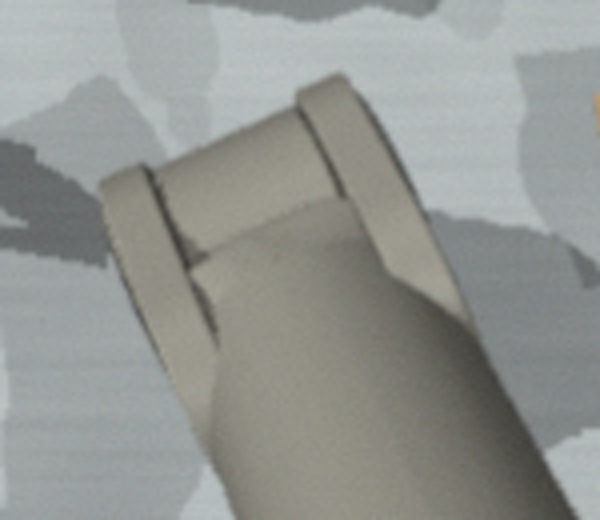

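play_rows:
  slide:
    - [0,-0.0045,0]
    - [0,-0.009,0]
    - [0.0015,-0.0135,0]
    - [0.0035,-0.018,0]
    - [0.006,-0.022,0]
    - [0.0095,-0.025,0]
    - [0.013,-0.028,0]
    - [0.0175,-0.03,0]
    - [0.013,-0.028,0]
    - [0.0095,-0.025,0]
    - [0.006,-0.022,0]
    - [0.0035,-0.018,0]
  roll: [10,20,30,40,50,60,70,80,70,60,50,40]
  grip: [-1,-1,-1,-1,-1,-1,-1,-1,-1,-1,-1,-1]

```text
clock: 17.55
eef_pos: [526.7, -33.8, 120.4]
orientation: [0.806, -3.032, -0.029]
contact_force: [-0.5, 0.1, -0.5]
width: 0.2
```

play_rows:
  slide:
    - [-0.002,0.0045,0]
    - [-0.0035,0.009,0]
    - [-0.0035,0.014,0]
    - [-0.0035,0.0185,0]
    - [-0.002,0.023,0]
    - [0,0.0275,0]
    - [0.0025,0.031,0]
    - [0.006,0.0345,0]
    - [0.01,0.037,0]
    - [0.014,0.039,0]
    - [0.0185,0.0405,0]
    - [0.0235,0.041,0]
  roll: [-10,-20,-30,-40,-50,-60,-70,-80,-90,-100,-110,-120]
  grip: [-1,-1,-1,-1,-1,-1,-1,-1,-1,-1,-1,-1]

```text
clock: 19.05
eef_pos: [550.4, 7.6, 120.5]
orientation: [2.227, 2.196, 0.021]
contact_force: [0.3, -0.2, -0.7]
width: 0.201
```

Run:
```python
from h import *
s=read_state();print(s['eef_pos'],s['contact_force'],s['q'].round(2));o=s['orientation'];print('jaw az',2*np.degrees(np.arctan2(o[1],o[0]))-90)
crop(grab("scene"),220,120,370,260,"pics/g7.png");crop(grab("top"),160,130,310,260,"pics/g7t.png")
```

```text
[550.39106613   7.62997997 120.46576216] [ 0.29802056 -0.24351297 -0.71221113] [ 0.23  0.39 -0.44  1.98  0.24  0.8  -0.36]
jaw az -0.8087938655854146
```

View pics/g7.png

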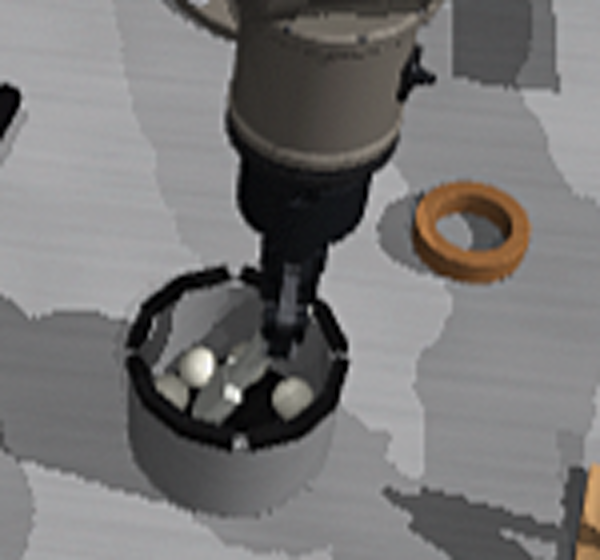

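View pics/g7t.png

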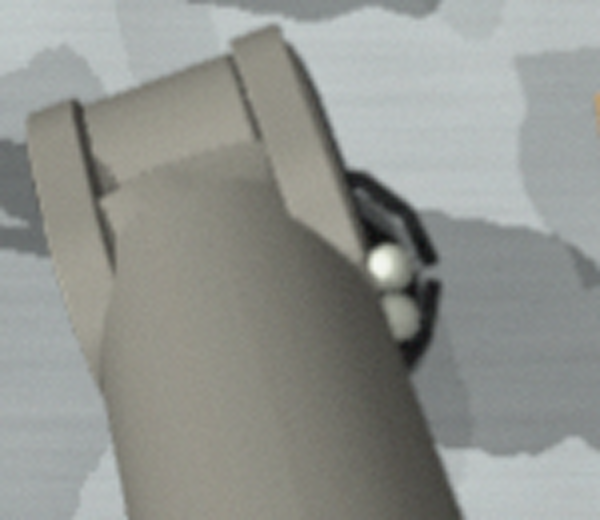

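play_rows:
  slide:
    - [-0.0065,0.007,0]
    - [-0.0125,0.0055,0]
    - [-0.018,0.0025,0]
    - [-0.023,-0.001,0]
    - [-0.027,-0.005,0]
    - [-0.0305,-0.01,0]
    - [-0.0335,-0.0155,0]
    - [-0.035,-0.0215,0]
    - [-0.0355,-0.0275,0]
    - [-0.027,-0.0275,0]
    - [-0.0195,-0.0275,0]
    - [-0.0195,-0.0275,0]
  roll: [10,20,30,40,50,60,70,80,90,90,90,90]
  grip: [-1,-1,-1,-1,-1,-1,-1,-1,-1,-1,-1,-1]

```text
clock: 20.65
eef_pos: [531.9, -19.1, 120.6]
orientation: [0.018, 3.141, 0.032]
contact_force: [-0.0, 0.5, -0.4]
width: 0.204
```

play_rows:
  slide:
    - [-0.0005,0.0025,0]
    - [0,0.0055,0]
    - [0.0015,0.0085,0]
    - [0.0035,0.0115,0]
    - [0.006,0.0135,0]
    - [0.0085,0.0155,0]
    - [0.0115,0.017,0]
    - [0.015,0.018,0]
    - [0.018,0.018,0]
    - [0.0215,0.018,0]
    - [0.0245,0.017,0]
    - [0.0275,0.0155,0]
  roll: [-10,-20,-30,-40,-50,-60,-70,-80,-90,-100,-110,-120]
  grip: [-1,-1,-1,-1,-1,-1,-1,-1,-1,-1,-1,-1]

```text
clock: 22.15
eef_pos: [560.3, -2.4, 121.0]
orientation: [2.718, 1.538, 0.018]
contact_force: [2.8, 3.3, -0.7]
width: 0.199
```

Run:
```python
from h import *
s=read_state();print(s['eef_pos'],s['contact_force'],s['q'].round(2));o=s['orientation'];print('jaw az',2*np.degrees(np.arctan2(o[1],o[0]))-90)
crop(grab("scene"),220,120,370,260,"pics/g8.png");crop(grab("top"),160,130,310,260,"pics/g8t.png")
```

```text
[560.27167783  -2.36330202 120.99786966] [ 2.76144003  3.34509529 -0.74417455] [ 0.14  0.39 -0.31  1.97  0.18  0.79 -0.82]
jaw az -30.98997024202668
```

View pics/g8.png

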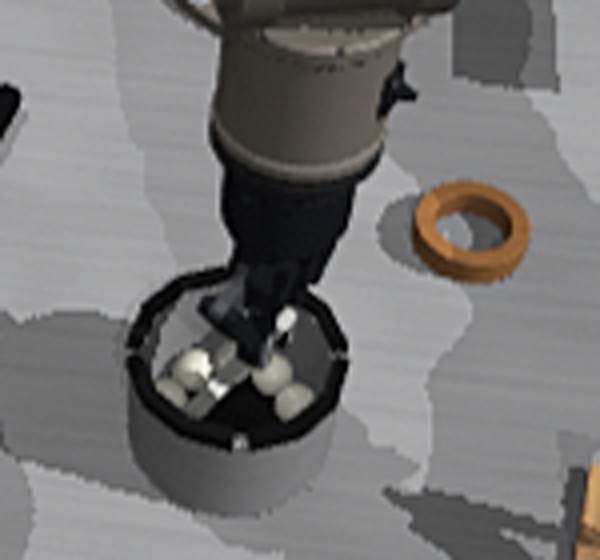

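View pics/g8t.png

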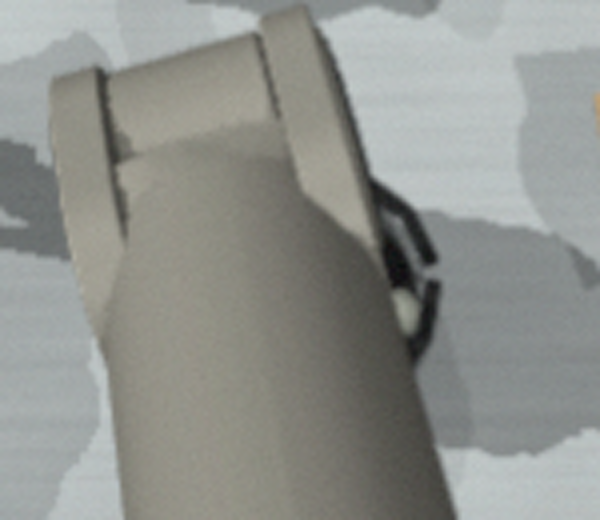

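play_rows:
  slide:
    - [0.002,-0.003,0]
    - [0.0045,-0.0055,0]
    - [0.006,-0.008,0]
    - [0.0075,-0.011,0]
    - [0.0085,-0.0145,0]
    - [0.0085,-0.0175,0]
    - [0.0085,-0.021,0]
    - [0.0075,-0.024,0]
    - [0.0085,-0.021,0]
    - [0.0085,-0.0175,0]
  roll: [-9,-19,-29,-39,-49,-59,-69,-79,-69,-59]
  grip: [-1,-1,-1,-1,-1,-1,-1,-1,-1,-1]

```text
clock: 23.5
eef_pos: [568.4, -19.3, 120.8]
orientation: [3.12, 0.018, 0.001]
contact_force: [-0.1, -1.2, -0.0]
width: 0.201
```

Run:
```python
from h import *
s=read_state();print(s['eef_pos'],s['contact_force'],s['q'].round(2));o=s['orientation'];print('jaw az',2*np.degrees(np.arctan2(o[1],o[0]))-90)
crop(grab("scene"),220,120,370,260,"pics/g9.png");crop(grab("top"),160,130,310,260,"pics/g9t.png")
```

```text
[568.36677971 -19.34788379 120.8467149 ] [-0.07250082 -1.1633796  -0.01007803] [-0.03  0.39 -0.08  1.95  0.07  0.8  -1.71]
jaw az -89.33509138678752
```

View pics/g9.png

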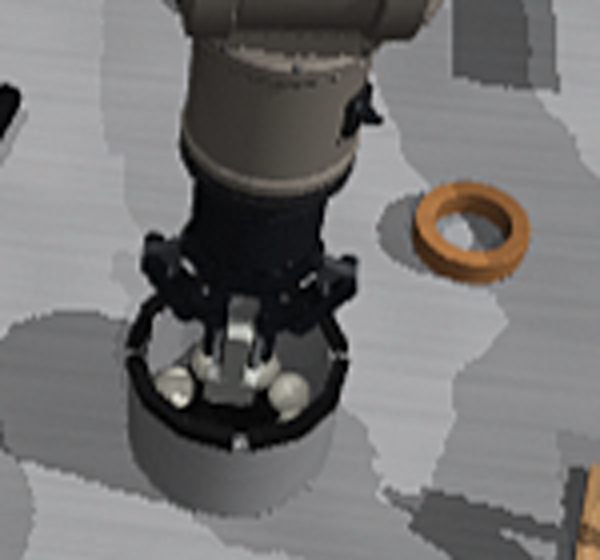

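View pics/g9t.png

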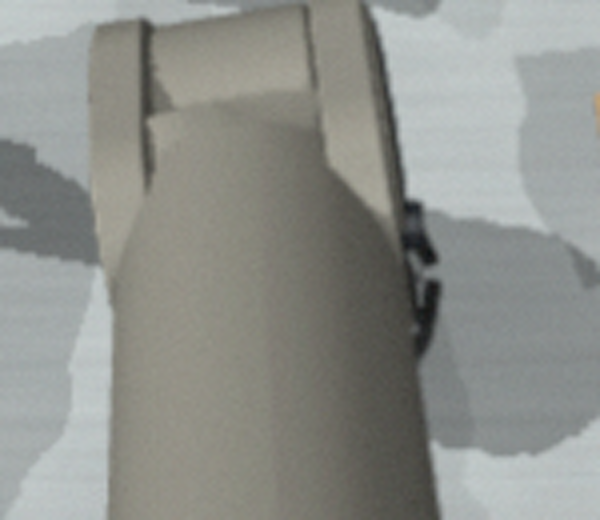

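play_rows:
  slide:
    - [0.004,0,0.01]
    - [0.008,0,0.03]
    - [0.008,0,0.06]
    - [0.008,0,0.09]
    - [0.008,0,0.12]
    - [0.004,0.02,0.13]
    - [0,0.05,0.13]
    - [0,0.08,0.13]
    - [0,0.11,0.13]
    - [0,0.14,0.13]
    - [0,0.17,0.13]
    - [0,0.2,0.13]
  roll: [0,0,0,0,0,9,19,29,39,49,59,69]
  grip: [-1,-1,-1,-1,-1,-1,-1,-1,-1,-1,-1,-1]

```text
clock: 25.1
eef_pos: [568.3, 181.6, 251.6]
orientation: [2.565, 1.784, 0.019]
contact_force: [0.0, 0.1, -1.2]
width: 0.201
```

play_rows:
  slide:
    - [0.005,0.02,0]
    - [0.01,0.04,0]
    - [0.015,0.055,0]
    - [0.02,0.07,0]
    - [0.025,0.08,0]
    - [0.03,0.086,0]
    - [0.035,0.086,0]
    - [0.04,0.086,0]
    - [0.04,0.086,0]
    - [0.04,0.086,0]
    - [0.04,0.086,0]
  roll: [10,20,30,40,50,60,70,80,90,98,98]
  grip: [-1,-1,-1,-1,-1,-1,-1,-1,-1,-1,-1]

```text
clock: 26.48
eef_pos: [608.6, 267.2, 251.9]
orientation: [0.343, 3.121, 0.033]
contact_force: [-0.7, -0.5, -1.4]
width: 0.2
```

Run:
```python
from h import *
import beads
s=read_state();print(s['eef_pos'],s['contact_force'],s['q'].round(2));o=s['orientation'];print('jaw az',2*np.degrees(np.arctan2(o[1],o[0]))-90)
beads.beads()
crop(grab("scene"),300,90,450,270,"pics/h1.png");crop(grab("top"),80,130,290,260,"pics/h1t.png")
```

```text
[608.59079428 267.22710705 251.88832206] [-0.68878451 -0.49111827 -1.41305844] [-0.    0.48 -0.69  1.59  0.31  1.17  0.6 ]
jaw az 77.46507355286272
[-16. -39.] 42.0 -113.0 r 5.2999997
[34. 33.] 47.0 44.0 r 5.9
[-41. -16.] 44.0 -158.0 r 5.4
[-42.  16.] 46.0 159.0 r 5.35
```

View pics/h1.png

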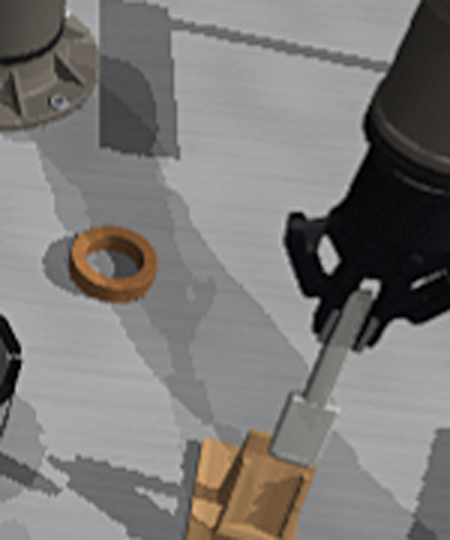

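View pics/h1t.png

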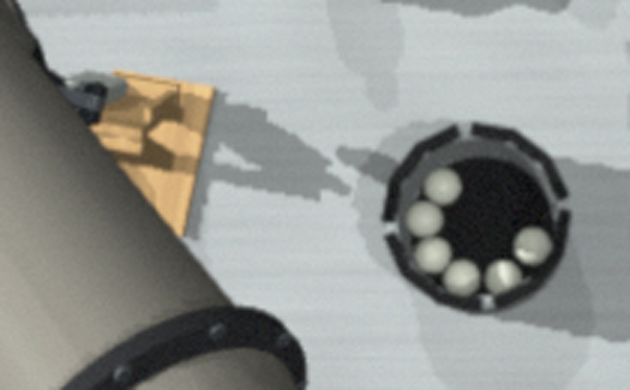

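Run:
```python
from pad import *
s=paddle((385,175,425,250),120)
# handle only/top end: plane fit as before
C,m=lid(s,(385,170,432,250));P=C[m&(s["pixels"].min(2)>60)];P=P[np.isfinite(P[:,0])&(P[:,2]>120)&(P[:,2]<300)]
e=read_state()['eef_pos'];P=P[np.linalg.norm(P[:,:2]-e[:2],axis=1)<90]
rng=np.random.default_rng(0);best=0
for _ in range(1500):
    a=P[rng.choice(len(P),3,False)];nn=np.cross(a[1]-a[0],a[2]-a[0]);L=np.linalg.norm(nn)
    if L<200: continue
    nn/=L;nn*=np.sign(nn[2])
    if abs(nn[2]-.438)>.2: continue
    k=np.abs((P-a[0])@nn)<2.
    if k.sum()>best:best=k.sum();K=k
Q=P[K];c=Q.mean(0);nn=np.linalg.svd(Q-c)[2][2];nn*=np.sign(nn[2])
print(len(P),len(Q),'n',nn,'tilt',np.degrees(np.arcsin(nn[2])),'az',np.degrees(np.arctan2(nn[1],nn[0])))
u=np.linalg.svd(Q-c)[2][0];u*=np.sign(u[2]);a=(Q-c)@u;w=np.cross(nn,u);b=(Q-c)@w
print('len',a.max()-a.min(),'u',u)
for lo in range(int(a.min())//15*15,int(a.max())+1,15):
    k=(a>=lo)&(a<lo+15)
    if k.sum()>2: print(lo,k.sum(),'w',b[k].min().round(1),b[k].max().round(1),'mid',(c+(lo+7.5)*u+(b[k].min()+b[k].max())/2*w-7*nn).round(1))
print('top',c+a.max()*u-7*nn,'tip',c+a.min()*u-7*nn)
```

```text
n 534 lo end [  46.9   -9.5 -105.8] dir [-0.346  0.051  0.937] tilt 20.4 az blade -8.4 ext -44.35842145611615 56.28696856561924
[608.36788746 267.57245532 251.7988533 ] [0.3426166  3.12064809 0.03292099] jaw 77.46915661215954
790 588 n [ 0.91993338 -0.19869105  0.33800065] tilt 19.755109290654755 az -12.187766836343037
len 158.26559793418323 u [-0.33181182  0.06470231  0.94112407]
-75 27 w -14.2 16.1 mid [649.1 258.7 142.8]
-60 80 w -17.5 16.9 mid [644.4 260.9 157. ]
-45 79 w -17.3 18.0 mid [639.3 261.2 171.1]
-30 87 w -17.5 18.1 mid [634.3 262.2 185.2]
-15 54 w -17.2 17.7 mid [629.3 263.2 199.3]
0 41 w -7.1 8.5 mid [624.3 263.8 213.4]
15 48 w -8.4 8.7 mid [619.4 265.2 227.6]
30 49 w -14.5 15.1 mid [614.4 266.1 241.7]
45 46 w -20.7 14.1 mid [610.2 270.6 255.8]
60 44 w -22.0 7.1 mid [606.1 275.6 270. ]
75 32 w -7.6 7.5 mid [599.5 269.3 284. ]
top [596.48435178 269.90152897 292.66976333] tip [648.99874865 259.66137951 143.7221989 ]
```

play_rows:
  slide:
    - [0.015,-0.003,0]
    - [0.015,-0.003,-0.02]
    - [0.015,-0.003,-0.04]
    - [0.015,-0.003,-0.06]
    - [0.015,-0.003,-0.07]
    - [0.015,-0.003,-0.077]
    - [0.015,-0.003,-0.083]
    - [0.015,-0.003,-0.083]
    - [0.015,-0.003,-0.083]
  roll: [0.5,0.5,0.5,0.5,0.5,0.5,0.5,0.5,0.5]
  grip: [-1,-1,-1,-1,-1,-1,-1,-1,-1]

```text
clock: 27.8
eef_pos: [623.5, 264.7, 169.3]
orientation: [0.329, 3.122, 0.033]
contact_force: [0.1, -0.2, -0.6]
width: 0.202
```

Run:
```python
from pad import *
s=paddle((360,195,412,272),62)
crop(s,340,150,440,280,"pics/h2.png")
```

```text
n 444 lo end [  46.7   -8.2 -105.3] dir [-0.353  0.042  0.935] tilt 20.8 az blade -6.9 ext -43.58141193756705 52.78759260919134
[623.55733855 264.71942337 169.28856879] [0.32906672 3.12158913 0.03350903] jaw 77.964619495666
```

View pics/h2.png

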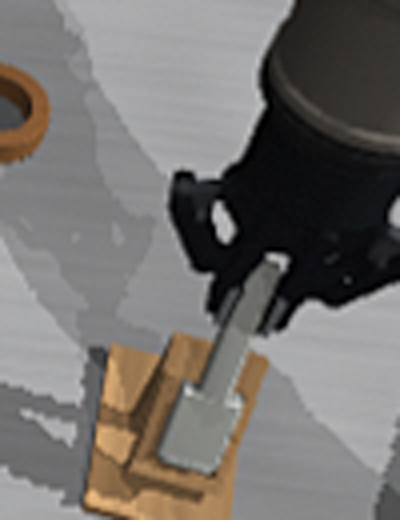

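play_rows:
  slide:
    - [-0.002,0.0005,-0.003]
    - [-0.004,0.001,-0.006]
    - [-0.007,0.0015,-0.008]
    - [-0.01,0.002,-0.009]
    - [-0.012,0.0025,-0.01]
    - [-0.014,0.003,-0.011]
    - [-0.0145,0.003,-0.011]
    - [-0.0145,0.003,-0.011]
  roll: [0,0,0,0,0,0,0,0]
  grip: [-1,-1,-1,-1,-1,-1,-1,-1]

```text
clock: 28.85
eef_pos: [609.2, 267.9, 158.4]
orientation: [0.329, 3.121, 0.034]
contact_force: [4.4, 0.5, 2.4]
width: 0.199
```

Run:
```python
from pad import *
s=paddle((360,195,412,272),62)
crop(s,340,150,440,280,"pics/h3.png")
```

```text
n 442 lo end [ 57.7  -9.4 -96.9] dir [-0.452  0.049  0.891] tilt 27.0 az blade -6.2 ext -40.900885726650706 51.94967524079009
[609.19725496 267.82470681 158.40289137] [0.32895272 3.12130088 0.03387015] jaw 77.96765549076855
```

View pics/h3.png

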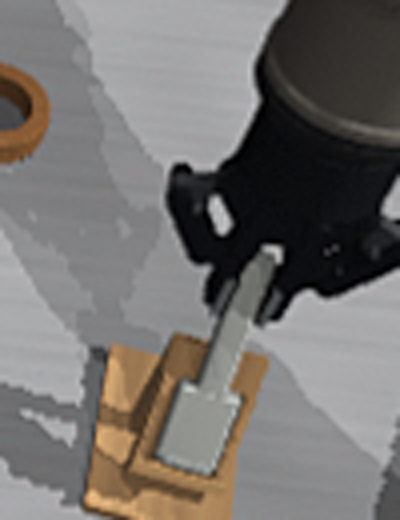

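Seated with tilt back at about 26°. Release and retreat upwards.

play_rows:
  slide:
    - [0,0,0]
    - [0,0,0]
    - [0,0,0]
    - [0,0,0]
    - [0,0,0]
    - [0,0,0.03]
    - [0,0,0.07]
    - [0,0,0.11]
    - [-0.01,-0.02,0.14]
    - [-0.02,-0.06,0.15]
    - [-0.03,-0.1,0.15]
    - [-0.04,-0.14,0.15]
  roll: [0,0,0,0,0,0,0,0,0,0,0,0]
  grip: [1,1,1,1,1,1,1,1,1,1,1,1]

```text
clock: 30.4
eef_pos: [568.8, 126.6, 308.6]
orientation: [0.329, 3.121, 0.034]
contact_force: [-0.2, -0.0, 0.1]
width: 1.002
```

```bash
cat > rest.py <<'E'
from m import *
def rest():
    s=grab("scene");C,m=lid(s,(360,205,412,275));P=C[m];P=P[np.isfinite(P[:,0])&(P[:,2]>40)]
    rng=np.random.default_rng(0);best=0
    for _ in range(1500):
        a=P[rng.choice(len(P),3,False)];nn=np.cross(a[1]-a[0],a[2]-a[0]);L=np.linalg.norm(nn)
        if L<200: continue
        nn/=L;nn*=np.sign(nn[2])
        if abs(nn[2]-.438)>.12: continue
        k=np.abs((P-a[0])@nn)<2.
        if k.sum()>best:best=k.sum();K=k
    Q=P[K];c=Q.mean(0);X=np.linalg.svd(Q-c)[2];nn=X[2]*np.sign(X[2][2]);u=X[0]*np.sign(X[0][2]);a=(Q-c)@u
    print(len(P),len(Q),'tilt',np.degrees(np.arcsin(nn[2])),'u',u,'len',np.ptp(a),'top',c+a.max()*u-7*nn,'low',c+a.min()*u-7*nn)
    crop(s,340,170,440,290,"pics/rest.png")
rest()
E
python3 rest.py; python3 -c "
from h import *
s=read_state();print(s['eef_pos'],s['q'].round(2),s['orientation'])"
```

```text
745 510 tilt 26.234998653880734 u [-0.43577781  0.07451614  0.89696435] len 151.8479933340877 top [596.0137724  269.50467706 191.67371885] low [662.18575902 258.18955008  55.47148257]
[568.38753851 121.01025642 308.32062538] [ 0.27  0.28 -0.7   1.71  0.18  1.21  0.88] [0.33609211 3.12054252 0.02926289]
```

View pics/rest.png

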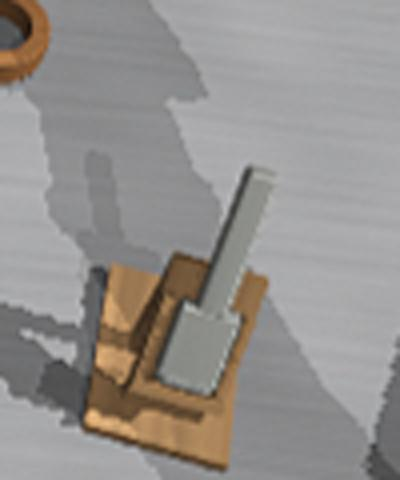

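play_rows:
  slide:
    - [0,-0.055,0]
    - [0,-0.11,0]
    - [0,-0.165,0]
    - [0.005,-0.22,0]
    - [0.01,-0.275,-0.01]
    - [0.02,-0.33,-0.03]
    - [0.0285,-0.375,-0.05]
    - [0.0285,-0.3895,-0.068]
    - [0.0285,-0.3895,-0.068]
    - [0.0285,-0.3895,-0.068]
  roll: [3,6,9,12,15,18,19,19,19,19]
  grip: [1,1,1,1,1,1,1,1,1,1]

```text
clock: 31.7
eef_pos: [597.4, -266.7, 241.3]
orientation: [-0.186, 3.135, 0.03]
contact_force: [0.2, 1.5, 0.9]
width: 0.997
```

Run:
```python
from h import *
s=read_state();print(s['eef_pos'],s['q'].round(2));o=s['orientation'];print(o,'jaw az',2*np.degrees(np.arctan2(o[1],o[0]))-90)
crop(grab("scene"),110,100,260,250,"pics/l1.png")
```

```text
[ 597.43503925 -266.65002969  241.29598523] [ 0.75  0.45 -0.56  1.62  0.24  1.15  1.82]
[-0.1864622  3.1352154  0.0299764] jaw az 96.8071416263166
```

View pics/l1.png

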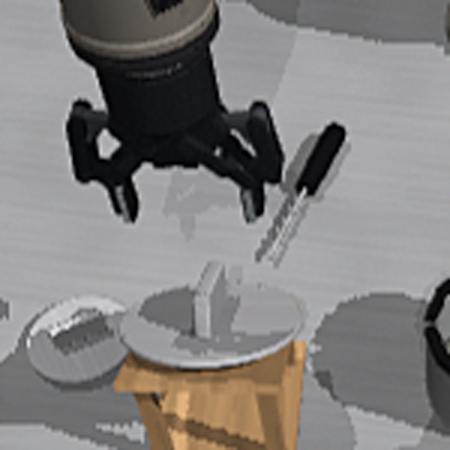

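play_rows:
  slide:
    - [0,-0.001,-0.04]
    - [0,-0.001,-0.075]
    - [0,-0.001,-0.092]
    - [0,-0.001,-0.099]
    - [0,-0.001,-0.099]
    - [0,-0.001,-0.099]
    - [0,-0.001,-0.099]
    - [0,-0.001,-0.099]
    - [0,-0.001,-0.099]
    - [0,-0.001,-0.099]
  roll: [0,0,0,0,0,0,0,0,0,0]
  grip: [1,1,1,1,1,-1,-1,-1,-1,-1]

```text
clock: 33.0
eef_pos: [597.6, -268.0, 143.1]
orientation: [-0.186, 3.135, 0.028]
contact_force: [-3.4, 0.2, 6.1]
width: 0.154
```

play_rows:
  slide:
    - [0,0,0.02]
    - [0.003,0,0.05]
    - [0.003,0,0.09]
    - [0.003,0,0.12]
    - [0,0.03,0.13]
    - [0,0.05,0.13]
  roll: [0,0,0,0,0,0]
  grip: [-1,-1,-1,-1,-1,-1]

```text
clock: 33.75
eef_pos: [597.7, -215.7, 274.4]
orientation: [-0.188, 3.133, 0.028]
contact_force: [0.5, 0.3, -1.4]
width: 0.156
```

Run:
```python
from h import *
s=read_state();print(s['eef_pos'],s['q'].round(2),s['contact_force'],s['width'])
S=grab("scene");crop(S,110,60,310,260,"pics/l2.png");t=grab("top")
C=cloud(t);B=np.zeros((480,800),np.uint8) # 2mm? grid 1mm: x 380..860, y -400..400
for D in (t,S):
    W=cloud(D).reshape(-1,3);W=W[np.isfinite(W[:,0])&(W[:,2]>9)&(W[:,2]<125)]
    i=(W[:,0]-380).astype(int)//2*2;j=(W[:,1]+400).astype(int)//2*2;k=(i>=0)&(i<478)&(j>=0)&(j<798)
    for di in(0,1):
        for dj in(0,1):B[i[k]+di,j[k]+dj]=255
B=cv2.dilate(B,np.ones((5,5)))
dist=cv2.distanceTransform(255-B,cv2.DIST_L2,5)
for x in range(440,800,30):
    print(x,[(y,int(dist[x-380,y+400])) for y in range(-160,221,20)])
```

```text
[ 597.69042314 -215.69194465  274.37492617] [ 0.7   0.39 -0.59  1.63  0.21  1.19  1.76] [ 0.54911071  0.27184714 -1.36488646] 0.15610432222185705
440 [(-160, 78), (-140, 58), (-120, 38), (-100, 18), (-80, 0), (-60, 17), (-40, 36), (-20, 34), (0, 36), (20, 40), (40, 47), (60, 58), (80, 57), (100, 48), (120, 45), (140, 48), (160, 50), (180, 53), (200, 59), (220, 70)]
470 [(-160, 53), (-140, 57), (-120, 47), (-100, 33), (-80, 21), (-60, 13), (-40, 6), (-20, 4), (0, 7), (20, 12), (40, 23), (60, 34), (80, 48), (100, 64), (120, 75), (140, 78), (160, 80), (180, 83), (200, 80), (220, 76)]
500 [(-160, 23), (-140, 34), (-120, 34), (-100, 17), (-80, 2), (-60, 0), (-40, 0), (-20, 0), (0, 0), (20, 0), (40, 1), (60, 17), (80, 36), (100, 53), (120, 71), (140, 69), (160, 65), (180, 65), (200, 54), (220, 46)]
530 [(-160, 7), (-140, 27), (-120, 27), (-100, 8), (-80, 0), (-60, 0), (-40, 0), (-20, 0), (0, 0), (20, 0), (40, 0), (60, 5), (80, 25), (100, 45), (120, 58), (140, 43), (160, 35), (180, 35), (200, 34), (220, 18)]
560 [(-160, 34), (-140, 42), (-120, 26), (-100, 7), (-80, 0), (-60, 0), (-40, 0), (
[... 960 characters left out ...]
160, 25), (180, 28), (200, 9), (220, 3)]
710 [(-160, 44), (-140, 52), (-120, 48), (-100, 46), (-80, 48), (-60, 54), (-40, 66), (-20, 79), (0, 83), (20, 68), (40, 56), (60, 45), (80, 41), (100, 36), (120, 17), (140, 11), (160, 23), (180, 43), (200, 34), (220, 25)]
740 [(-160, 40), (-140, 27), (-120, 18), (-100, 16), (-80, 20), (-60, 31), (-40, 44), (-20, 60), (0, 64), (20, 50), (40, 33), (60, 21), (80, 11), (100, 10), (120, 16), (140, 28), (160, 44), (180, 50), (200, 37), (220, 29)]
770 [(-160, 26), (-140, 8), (-120, 0), (-100, 0), (-80, 0), (-60, 13), (-40, 31), (-20, 32), (0, 34), (20, 42), (40, 22), (60, 2), (80, 0), (100, 0), (120, 0), (140, 15), (160, 34), (180, 37), (200, 18), (220, 4)]
```

View pics/l2.png

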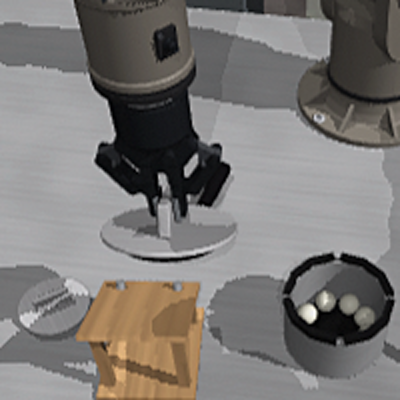

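```bash
cat > lidm.py <<'E'
from m import *
def lidpose(name,box,zlo,zhi,ntilt=60,rmax=90):
    d=grab(name);C,m=lid(d,box);px=d["pixels"];P=C[m&(px.min(2)>80)];P=P[np.isfinite(P[:,0])];P=P[(P[:,2]>zlo)&(P[:,2]<zhi)]
    rng=np.random.default_rng(0);best=0
    for _ in range(1000):
        a=P[rng.choice(len(P),3,False)];nn=np.cross(a[1]-a[0],a[2]-a[0]);L=np.linalg.norm(nn)
        if L<500: continue
        nn/=L;nn*=np.sign(nn[2])
        if nn[2]<.8: continue
        k=np.abs((P-a[0])@nn)<2
        if k.sum()>best:best=k.sum();K=k
    Q=P[K];c=Q.mean(0);nn=np.linalg.svd(Q-c)[2][2];nn*=np.sign(nn[2])
    e1=np.cross([0,1,0],nn);e1/=np.linalg.norm(e1);e2=np.cross(nn,e1)
    q=np.c_[(Q-c)@e1,(Q-c)@e2].astype(np.float32);cc,r=cv2.minEnclosingCircle(q);ctr=c+cc[0]*e1+cc[1]*e2
    print(name,len(P),len(Q),'n',nn.round(4),'tilt',np.degrees(np.arccos(nn[2])).round(2),'az',np.degrees(np.arctan2(nn[1],nn[0])).round(0),'ctr',ctr.round(1),'r',round(r,1))
    return d,P,ctr,nn
E
python3 - <<'E'
from lidm import *
e=read_state()['eef_pos'];print(e)
d,P,c,n=lidpose("scene",(155,155,235,195),e[2]-90,e[2]-5)
print(c-e)
E
```

```text
[ 597.59220553 -214.15980165  273.09436659]
scene 648 612 n [-0.4326 -0.0659  0.8992] tilt 25.95 az -171.0 ctr [ 606.8 -212.5  257.6] r 75.3
[  9.24425078   1.69393263 -15.52549121]
```

play_rows:
  slide:
    - [-0.02,0.05,0]
    - [-0.04,0.105,0]
    - [-0.06,0.16,0]
    - [-0.08,0.215,0]
    - [-0.1,0.27,0]
    - [-0.12,0.325,-0.02]
    - [-0.14,0.375,-0.06]
    - [-0.145,0.386,-0.11]
    - [-0.145,0.386,-0.16]
    - [-0.145,0.386,-0.185]
    - [-0.145,0.386,-0.185]
  roll: [0,0,0,0,0,0,0,0,0,0,0]
  grip: [-1,-1,-1,-1,-1,-1,-1,-1,-1,-1,-1]

```text
clock: 35.28
eef_pos: [451.1, 169.7, 85.9]
orientation: [0.191, -3.132, -0.028]
contact_force: [0.4, 0.5, -1.4]
width: 0.154
```

Run:
```python
from h import *
s=read_state();print(s['eef_pos'],s['q'].round(2),s['contact_force'],s['width'])
S=grab("scene");crop(S,250,80,450,280,"pics/l3.png")
```

```text
[451.05447441 169.70385662  85.94864888] [ 0.14  0.42 -0.74  2.13  0.39  0.73  0.85] [ 0.36733167  0.48369507 -1.44280913] 0.15356901897159184
```

View pics/l3.png

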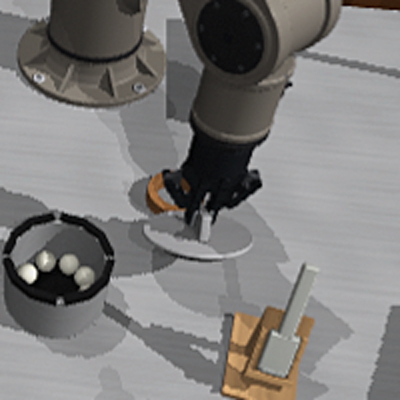

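Run:
```python
from h import *
z=np.load("f0.npz");t=grab("top");im=z["t"].astype(int)
m=((im[...,2]-im[...,0])>50).astype(np.uint8);m[:240]=0;m[340:]=0;m[:,:140]=0;m[:,200:]=0
v,u=np.nonzero(m);W=world(t,u,v,24.);print('tape',cv2.minEnclosingCircle(W[:,:2].astype(np.float32)))
```

```text
tape ((340.6647033691406, 151.3086395263672), 44.921321868896484)
```

play_rows:
  slide:
    - [0.012,0.003,-0.005]
    - [0.012,0.003,-0.018]
    - [0.012,0.003,-0.026]
    - [0.018,0.004,-0.031]
    - [0.022,0.0045,-0.036]
    - [0.026,0.005,-0.04]
    - [0.029,0.005,-0.044]
    - [0.032,0.0055,-0.048]
    - [0.034,0.0055,-0.05]
    - [0.034,0.0055,-0.05]
  roll: [0,0,0,0,0,0,0,0,0,0]
  grip: [-1,-1,-1,-1,-1,-1,-1,-1,-1,-1]

```text
clock: 36.62
eef_pos: [490.1, 176.7, 39.7]
orientation: [-0.19, 3.13, 0.031]
contact_force: [10.2, -1.4, 14.6]
width: 0.157
```

Run:
```python
from lidm import *
e=read_state();print(e['eef_pos'],e['contact_force'],e['orientation']);e=e['eef_pos']
S=grab("scene");crop(S,270,100,420,250,"pics/l4.png");print(proj(S,[e]))
```

```text
[490.10831746 176.65553018  39.73862117] [10.1792202  -1.36554118 14.60195074] [-0.1898689   3.12964679  0.03142976]
[[348.25682298 210.77859785]]
```

View pics/l4.png

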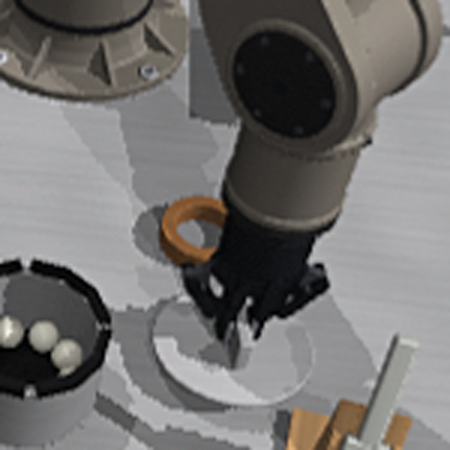

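play_rows:
  slide:
    - [0,0,0]
    - [0,0,0]
    - [0,0,0]
    - [0,0,0]
    - [-0.004,0,0.04]
    - [-0.02,0,0.12]
    - [-0.04,-0.03,0.2]
    - [-0.04,-0.03,0.2]
  roll: [0,0,0,0,0,0,0,0]
  grip: [1,1,1,1,1,1,1,1]

```text
clock: 37.67
eef_pos: [449.6, 146.5, 241.9]
orientation: [-0.19, 3.128, 0.031]
contact_force: [0.1, -1.3, 0.1]
width: 0.998
```

Run:
```python
from lidm import *
s=read_state();print(s['eef_pos'],s['contact_force'],s['orientation'])
e=s['eef_pos']
S=grab("scene");crop(S,270,100,420,250,"pics/l5.png")
d,P,c,n=lidpose("scene",(310,180,385,245),9,80)
h=(P-c)@n;B=P[(h>32)&(h<46)&(np.linalg.norm(P-c,axis=1)<70)]
b=B.mean(0);V=np.linalg.svd(B-b)[2][0];V*=np.sign(V[0]);pr=(B-b)@V;print('bar',len(B),'az',np.degrees(np.arctan2(V[1],V[0])),'ext',np.ptp(pr),'mid',b+V*(pr.min()+pr.max())/2)
```

```text
[449.60982805 146.45324013 241.88355334] [ 0.0839431  -1.33439308  0.06799377] [-0.19042753  3.1283445   0.03107069]
scene 1697 1250 n [-8.0e-04 -1.4e-03  1.0e+00] tilt 0.09 az -120.0 ctr [493.  178.   18.9] r 76.3
bar 97 az 7.817199625373921 ext 75.03122649066003 mid [493.93205658 177.4080559   57.09714644]
```

View pics/l5.png

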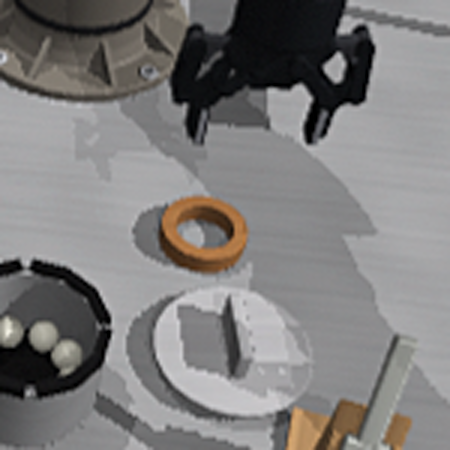

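Run:
```python
from h import *
for n in("scene","top"):
    d=grab(n);C=cloud(d)
    P=C.reshape(-1,3);P=P[np.isfinite(P[:,0])];k=(P[:,2]>86)&(P[:,2]<104)&(np.linalg.norm(P[:,:2]-[550,-20],axis=1)<85);P=P[k]
    r=np.linalg.norm(P[:,:2]-[550,-20],axis=1);Q=P[(r>55)&(P[:,2]>91)]
    A=np.c_[2*Q[:,:2],np.ones(len(Q))];x=np.linalg.lstsq(A,(Q[:,:2]**2).sum(1),rcond=None)[0]
    print(n,len(Q),'lsq centre',x[:2],'R',np.sqrt(x[2]+x[:2]@x[:2]),'encl',cv2.minEnclosingCircle(Q[:,:2].astype(np.float32)),'z',np.median(Q[:,2]))
```

```text
scene 593 lsq centre [552.05084896 -18.64536081] R 67.66007724336878 encl ((550.9176635742188, -18.6995906829834), 74.65319061279297) z 96.90393387403697
top 813 lsq centre [550.1029332  -19.63364927] R 67.49223524836823 encl ((550.5787353515625, -19.573427200317383), 73.97967529296875) z 98.55037979010626
```

play_rows:
  slide:
    - [0.02,0.015,-0.04]
    - [0.0435,0.0315,-0.09]
    - [0.0435,0.0315,-0.14]
    - [0.0435,0.0315,-0.18]
    - [0.0435,0.0315,-0.2]
    - [0.0435,0.0315,-0.207]
    - [0.0435,0.0315,-0.207]
    - [0.0435,0.0315,-0.207]
    - [0.0435,0.0315,-0.207]
    - [0.0435,0.0315,-0.207]
    - [0.0435,0.0315,-0.207]
    - [0.0435,0.0315,-0.207]
  roll: [0,0,0,0,0,0,0,0,0,0,0,0]
  grip: [1,1,1,1,1,1,1,-1,-1,-1,-1,-1]

```text
clock: 39.38
eef_pos: [494.1, 177.6, 33.8]
orientation: [-0.188, 3.127, 0.029]
contact_force: [-2.6, -1.9, 12.2]
width: 0.151
```

play_rows:
  slide:
    - [0,0,0.03]
    - [0,-0.01,0.08]
    - [0,-0.03,0.12]
    - [0.01,-0.08,0.13]
    - [0.025,-0.13,0.13]
    - [0.04,-0.17,0.13]
    - [0.058,-0.197,0.13]
    - [0.058,-0.197,0.126]
    - [0.058,-0.197,0.126]
    - [0.058,-0.197,0.126]
  roll: [0,0,0,0,0,0,0,0,0,0]
  grip: [-1,-1,-1,-1,-1,-1,-1,-1,-1,-1]

```text
clock: 40.62
eef_pos: [551.6, -18.4, 159.8]
orientation: [-0.19, 3.128, 0.029]
contact_force: [-0.1, -0.4, -1.3]
width: 0.156
```

Run:
```python
from lidm import *
s=read_state();e=s['eef_pos'];print(e,s['contact_force'],s['orientation'],s['width'])
S=grab("scene");crop(S,200,100,350,250,"pics/l6.png");u=proj(S,[e])[0];print(u)
x,y=u.astype(int)
lidpose("scene",(x-55,y-25,x+55,y+45),e[2]-35,e[2]+3)
```

```text
[551.62406319 -18.4391452  159.80042374] [-0.09725583 -0.40884068 -1.34474872] [-0.19043869  3.12759041  0.02934169] 0.156120500059119
[280.72263061 192.53060546]
scene 1596 1391 n [ 0.0015 -0.0092  1.    ] tilt 0.54 az -81.0 ctr [551.9 -19.1 145.6] r 75.9
```

View pics/l6.png

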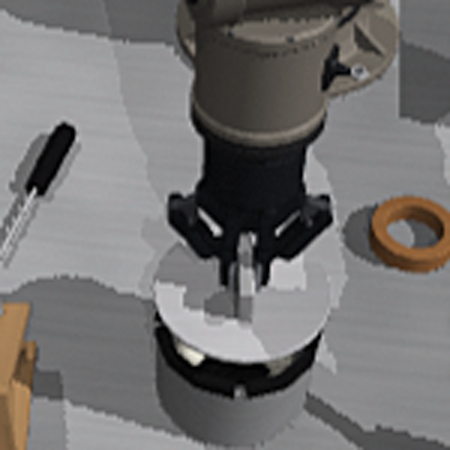

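play_rows:
  slide:
    - [-0.001,0,-0.015]
    - [-0.001,0,-0.028]
    - [-0.001,0,-0.035]
    - [-0.001,0,-0.039]
    - [-0.001,0,-0.041]
    - [-0.001,0,-0.041]
  roll: [0,0,0,0,0,0]
  grip: [-1,-1,-1,-1,-1,-1]

```text
clock: 41.48
eef_pos: [550.9, -18.7, 119.0]
orientation: [-0.19, 3.127, 0.029]
contact_force: [0.0, 0.5, -1.8]
width: 0.157
```

play_rows:
  slide:
    - [0,0,-0.001]
    - [0,0,-0.0015]
    - [0,0,-0.0015]
    - [0,0,-0.0015]
  roll: [0,0,0,0]
  grip: [-1,-1,-1,-1]

```text
clock: 41.98
eef_pos: [551.2, -18.6, 117.8]
orientation: [-0.19, 3.127, 0.029]
contact_force: [0.3, -0.1, 5.3]
width: 0.16
```

Run:
```python
from lidm import *
s=read_state();e=s['eef_pos'];print(e,s['contact_force'],s['orientation'],s['width'])
S=grab("scene");u=proj(S,[e])[0]
x,y=u.astype(int)
lidpose("scene",(x-55,y-25,x+55,y+45),e[2]-35,e[2]+3)
```

```text
[551.18936835 -18.62254934 117.80548461] [ 0.33271186 -0.0520433   5.31639828] [-0.19010443  3.1265034   0.02881889] 0.15984029581195225
scene 1502 1258 n [-0.0039 -0.0099  0.9999] tilt 0.61 az -111.0 ctr [550.8 -19.2 103.3] r 76.0
```

play_rows:
  slide:
    - [0,0,0.001]
    - [0,0,0.001]
    - [0,0,0.001]
    - [0,0,0.001]
    - [0,0,0.001]
    - [0,0,0.001]
    - [0,0,0.001]
    - [0,0,0.001]
  roll: [0,0,0,0,0,0,0,0]
  grip: [1,1,1,1,1,1,1,1]

```text
clock: 43.08
eef_pos: [551.1, -18.6, 118.7]
orientation: [-0.19, 3.127, 0.029]
contact_force: [-0.2, -0.4, -0.2]
width: 1.0
```

Run:
```python
from lidm import *
s=read_state();e=s['eef_pos'];print(e,s['contact_force'],s['orientation'],s['width'])
S=grab("scene");u=proj(S,[e])[0]
x,y=u.astype(int)
lidpose("scene",(x-55,y-25,x+55,y+45),90,120)
```

```text
[551.12541202 -18.61606251 118.71700476] [-0.22508784 -0.4346475  -0.24073853] [-0.1900803   3.12662982  0.0289197 ] 0.999631175093651
scene 1614 1367 n [9.e-04 2.e-04 1.e+00] tilt 0.05 az 15.0 ctr [551.8 -19.  103.2] r 75.3
```

play_rows:
  slide:
    - [0,0,-0.001]
    - [0,0,-0.001]
    - [0,0,-0.001]
    - [0,0,-0.001]
    - [0,0,-0.004]
    - [0,0,-0.007]
    - [0,0,-0.01]
    - [0,0,-0.012]
    - [0,0,-0.013]
  roll: [0,0,0,0,0,0,0,0,0]
  grip: [-1,-1,-1,-1,-1,-1,-1,-1,-1]

```text
clock: 44.3
eef_pos: [551.4, -18.4, 109.6]
orientation: [-0.191, 3.126, 0.024]
contact_force: [-38.9, -3.5, 98.1]
width: 0.154
```

play_rows:
  slide:
    - [0,0,0.001]
    - [0,0,0.001]
    - [0,0,0.001]
    - [0,0,0.001]
    - [0,0,0.001]
    - [0,0,0.001]
  roll: [0,0,0,0,0,0]
  grip: [-1,-1,1,1,1,1]

```text
clock: 45.05
eef_pos: [551.4, -18.3, 110.5]
orientation: [-0.191, 3.126, 0.024]
contact_force: [-0.7, 0.7, 0.9]
width: 0.98
```

Run:
```python
from lidm import *
s=read_state();e=s['eef_pos'];print(e,s['contact_force'],s['orientation'],s['width'])
S=grab("scene");u=proj(S,[e])[0];crop(S,200,100,350,250,"pics/l7.png")
x,y=u.astype(int)
lidpose("scene",(x-55,y-25,x+55,y+45),84,120)
```

```text
[551.43310429 -18.3495868  110.50290966] [-0.70895466  0.6620251   0.94661574] [-0.190661    3.12592758  0.02401267] 0.9798255801337563
scene 1596 1361 n [-0.003   0.0027  1.    ] tilt 0.23 az 137.0 ctr [551.  -18.   95.1] r 75.7
```

View pics/l7.png

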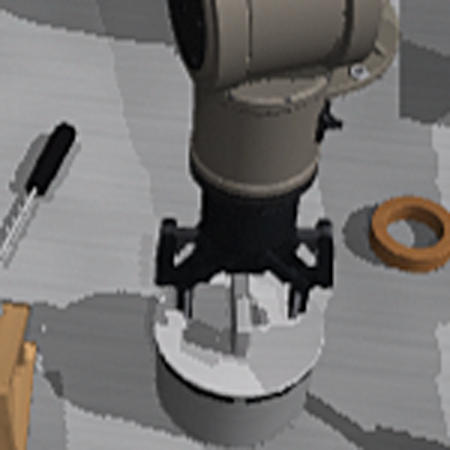

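play_rows:
  slide:
    - [0,0,0.01]
    - [0,0,0.04]
    - [0,0,0.09]
    - [0,0,0.14]
    - [-0.02,-0.04,0.17]
    - [-0.04,-0.09,0.19]
    - [-0.06,-0.15,0.2]
    - [-0.08,-0.2,0.2]
    - [-0.1,-0.25,0.2]
    - [-0.1,-0.25,0.2]
  roll: [0,0,0,0,0,0,0,0,0,0]
  grip: [1,1,1,1,1,1,1,1,1,1]

```text
clock: 46.4
eef_pos: [449.4, -272.2, 310.9]
orientation: [-0.181, 3.127, 0.023]
contact_force: [0.5, 1.7, 0.4]
width: 1.0
```

```bash
python3 - <<'E'
from lidm import *
s=read_state();print(s['clock'],s['eef_pos'],s['contact_force'])
lidpose("scene",(235,175,320,250),84,110)
lidpose("top",(195,160,285,250),84,110)
S=grab("scene");cv2.imwrite("pics/end.png",S["pixels"])
E
python3 rest.py
```

```text
46.4 [ 449.41144346 -272.15219392  310.93238996] [0.46113809 1.74496422 0.39990568]
scene 1844 1579 n [8.0e-04 1.4e-03 1.0e+00] tilt 0.09 az 62.0 ctr [550.9 -17.7  95.2] r 76.2
top 3081 2003 n [-4.2e-03 -7.0e-04  1.0e+00] tilt 0.24 az -171.0 ctr [550.2 -19.2  97. ] r 75.7
738 487 tilt 26.201731536886797 u [-0.43519172  0.07519566  0.89719216] len 151.3804940962093 top [595.86655827 269.81257068 191.56301185] low [661.74609614 258.42941526  55.7456188 ]
```

View pics/end.png

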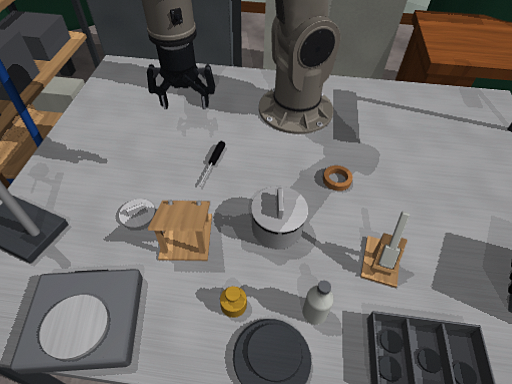

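The picture shows the lid level on the jar (px 279,208), the paddle on its rest (px 395,245), and the bystanders where they were. I'm handing the job in.

```bash
python3 -c "
from rig import workorder
print(workorder.sign_off())"
```

```text
the job is handed in; nothing more can be done
None
```

The job is done and handed in at about 46.5 s of the 72 s allowed; sign-off gave no verdict.

**What I did**
- **Stir:** I stirred low in the jar with two full rounds and several wide sweeps, then laid the paddle back on its rest and released it.
- **Lid:** The tool can only point down and the lid lay at 26°, so I first set it flat on an empty patch of bench and gripped it again level. I then set it loosely on the seal, released it, paused about a second and pressed it home.

**What the last checks showed**
- **Lid:** It dropped 8 mm when pressed and is level to 0.1–0.25°. Both cameras put it within about 1.5 mm of the jar's axis. The flange underside reads 89–91 mm, against 90 mm for the rim.
- **Paddle:** It is back within about 3 mm of where it first lay, at 26° and released.
- **Beads:** A top view after the stir showed all six beads in the jar and clearly shifted. I estimate one bead of each pair had moved over 20 mm. The lid hides them now.
- **Other things on the bench:** By eye in the last picture, they are where they were.

**What did not go smoothly**
- **Stir:** The first rounds mostly pushed the beads out to the wall, so I added a wider sweep. The paddle slipped about 6° in the grip, and I straightened it against the rest when laying it down.
- **Pressing the lid:** The final press was harder than needed. It read about 98 N vertically and 105 N in all, under the 120 N wrist limit, and I backed off at once. I only saw the reading at the end of the move, so a brief higher peak can't be ruled out.

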